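# Riddle the mixed turned parts

## Robot

A 6-joint arm with a two-finger parallel gripper is mounted at the origin on a cart in front of the work surface, level with it; the furniture and walls round the work are solid. World frame = base frame: x ahead of the robot, y to its left, z up, the work surface at z = 0. Lengths are in m, angles in rad, forces in N, time in s.
With the tool pointing down it reaches from about 0.25 to 0.775 m from the base axis. Payload 4 kg.
Tool frame: the origin (TCP) lies on the mounting face of the last link; the fingertips stand 173 mm ahead of it and the grasp point (between the pads) lies 155 mm ahead of it; x points along the fingers, z is the direction in which the jaws open and shut, and the axes are right-handed (so a half turn about x gives the same grasp; the last joint's range is limited). The gripper opens to 85 mm and grips with 20 to 120 N. Pads are 22 mm wide; open, the fingers measure 114 mm over their backs; the gripper's body (76 mm by 85 mm) begins 54 mm behind the grasp point. The pads swing forward as they close: fully open they stand 13 mm farther back than shut.
Start: joints at [-1.254, 0.087, 1.371, -0, 1.684, -0.103], TCP at [0.224, -0.502, 0.405] pointing down, gripper open.
Joint ranges: [-3.1, 3.1], [-0.76, 2.03], [0.27, 2.55], [-1.08, 4.22], [0.17, 2.65], [-2.57, 2.57]. Speed limits (rad/s): [2.79, 2.79, 3.14, 3.14, 3.14, 3.14].

## Interface

Orientations are given as a rotation vector (axis times angle).
In Python, from bench import * gives the robot as it stands.
- The arm moves only by the shell command python3 -m handwheel 'ROWS'. ROWS is JSON, a list of rows, each an object of numbers: "hand": the opening, from 0 (shut) to 1 (fully open); "tx", "ty", "tz": the shift along the tool's x, y, z in m; "ax", "ay", "az": the turn, a rotation vector about the tool's x, y, z in rad. A call has 1 to 10 rows; each row shifts and turns the commanded pose from where the row before left it, along the tool's axes as they then stand; what a row does not reach is not made up. A row lasts 1/10 s, in which the tool goes at most 50 mm and 8.59 degrees, less where a joint would pass 70% of its speed; a pose out of reach is approached as far as the arm can. A call is refused whole if a number of a shift passes 0.05 or a number of a turn 0.15, either way. A call with a gripper value outside its range is refused whole. The fingers move at their own pace and stop on an object; the grip force is fixed at half the most. Time passes only in rows, so rows that do not move let the fingers close. It gives the time, the measured TCP pose, the force and the opening at its end, in the units of the state.
- read_state(): the state, without advancing time (a new reading comes with each control period).
- read_camera(name): name is "scene" or "top"; returns a dict with "frame" (420x560x3 uint8, red, green, blue), "depth" (420x560 float32, m along the optical axis (not along the pixel's ray), 0 where there is no reading), "K" (3x3 intrinsics, pixels), "R" (3x3) and "t" (3): a world point X has camera coordinates R X + t. Camera axes: x right, y down, z forward; pixel columns grow to the right and rows downward; lengths in m; the calibration is good to about 2 mm. A picture is of the moment at which its call begins.
- sign_off(): hands the job in, once; it reports no verdict.
The state is a dict: "clock": time; "q": joint angles; "joint_vel": joint speeds; "effort": joint torques, N m; "tcp_pos": TCP position; "orientation": TCP orientation; "wrist_force": force on the tool from outside, world axes, zero at the start; "wrist_torque": the same for the moment, N m; "finger_gap": finger opening in m.
Only numpy, scipy, OpenCV 4.12 (cv2) and the standard library are available. Lean on these libraries where they do the work, as an engineer would, in place of code of your own. Each camera call takes 0.05 s, during which the arm holds its last target. There are 200 camera calls.

## Task

Sort the mixed turned parts with the bench sieve: put the parts that stand on the desk into the sieve with the others, lower the clear cover gently right down, and shake the sieve to and fro until every small ring has dropped through into the catch box beneath. Then raise the cover fully, tip the sieve up by its handle so that all the large parts slide out into the blue bin, let the sieve back down level and lower the cover gently right down again. Do not shake the sieve with the cover up and do not tip it with the cover down.

Things in the scene. Friction and masses are not known exactly. Their poses are not given: they have to be found in the camera images.
- riddle: Stand of the bench sieve, fixed on the desk. Origin: centre of its underside; x points away from the robot at yaw 0, y to the left, z up; 'stand' lengths below are mm in this frame. At its foot is the grey open catch box, 180 x 180 outside, walls 4 thick and 45 high, floor 4 thick. The sieve sits over it. Two posts at x 112, y +-70 (to z 131) carry the cover.
- sieve_slide (a joint): Shaking travel of the sieve along the stand's x, m, from -0.03 to 0.03 between stops. Springs (500 N/m) centre it at 0; pulled aside and let go, it swings to and fro about 4 times a second for about a second. Moving mass with parts 0.6 to 1.1 kg.
- sieve_pan (a joint): Tip angle of the sieve, rad: 0 level on its rest, up to 1.4 at its stop. It turns about an axis along the stand's x near the lip, the handle side going up, and falls back by its own weight (0.45 kg) when released. A large part lying on its side dips into a hole and rolls out only above about 1.15.
- cover (a joint): Angle of the cover, rad: 0 right down on its stop, 1.65 fully up. A stiff friction hinge holds it wherever it is left; moving it takes about 1 to 3 N at the handle.
- sieve_mid (a point): Centre of the sieve's floor (top face, stand z 75); axes as the stand's when level; moves with the sieve. The aluminium sieve is 94 (x) by 160 (y) mm inside; its floor has 3 by 5 square holes of about 30 mm, webs 3 mm wide between them (at y -49.5, -16.5, 16.5, 49.5 and x -16.5, 16.5 mm). Walls rise 36 mm above the floor on the x sides and the -y side. Slippery: friction 0.12.
- sieve_lip (a point): Middle of the sieve's open lip on its +y side (stand y 112, z 86). There is no wall here: a ramp rises 11 mm from the floor's edge (y 80) to this lip. Moves with the sieve.
- sieve_handle (a point): Middle of the sieve's handle: a round black bar, 12 mm in diameter, along x, 110 mm free between its arms; stand x -15, y -135, z 100 when level; 46 mm free between it and the sieve's wall. Moves with the sieve.
- sieve_hinge (a point): Middle of the axis (along the stand's x) about which the sieve tips: stand x 0 (shifts with sieve_slide), y 114, z 83.
- cover_handle (a point): Middle of the cover's handle: a round black bar, 12 mm in diameter, along y, 70 mm free between its arms; stand x -112, y 0, z 122 when the cover is down; 35 mm free between it and the cover's edge; 217 mm from the hinge axis, in the cover's plane. Moves with the cover.
- cover_hinge (a point): Middle of the cover's hinge axis, along the stand's y: stand x 105, y 0, z 122. The cover is a clear plate 158 x 192 mm in a dark frame, its underside at z 119 when down; a clear skirt, 28 mm deep below the plate along its +y edge (stand y 117), closes the sieve's open lip when it is down.
- bin: Open blue parts bin for the large parts, fixed on the desk under the sieve's lip: outside 147 x 107 mm, 52 high; inside about 116 (x) by 76 (y), floor 3 mm. Origin: centre of its underside. Behind it, at stand y 202, stands a grey stop plate 150 mm wide (x) and 100 high.
- small_0: Small plain steel ring (set collar), 23 mm across, 12 mm high: falls through a sieve hole. Lies on the sieve at the start. Its origin is the centre of its underside (of one end face, when it has tipped over), its z axis the ring's axis. None if absent in this run.
- small_1: Small plain steel ring (set collar), 23 mm across, 12 mm high: falls through a sieve hole. Lies on the sieve at the start. Its origin is the centre of its underside (of one end face, when it has tipped over), its z axis the ring's axis. None if absent in this run.
- small_2: Small plain steel ring (set collar), 23 mm across, 12 mm high: falls through a sieve hole. Lies on the sieve at the start. Its origin is the centre of its underside (of one end face, when it has tipped over), its z axis the ring's axis. None if absent in this run.
- small_3: Small plain steel ring (set collar), 23 mm across, 12 mm high: falls through a sieve hole. Stands on the desk at the start. Its origin is the centre of its underside (of one end face, when it has tipped over), its z axis the ring's axis. None if absent in this run.
- large_0: Large brass bushing, a ring 34 mm across, 26 mm high: too large for the sieve holes. Lies on the sieve at the start. Its origin is the centre of its underside (of one end face, when it has tipped over), its z axis the ring's axis. None if absent in this run.
- large_1: Large plain steel knob, 36 mm across, 22 mm high: too large for the sieve holes. Lies on the sieve at the start. Its origin is the centre of its underside (of one end face, when it has tipped over), its z axis the ring's axis. None if absent in this run.
- large_2: Large brass bushing, a ring 34 mm across, 26 mm high: too large for the sieve holes. Stands on the desk at the start. Its origin is the centre of its underside (of one end face, when it has tipped over), its z axis the ring's axis. None if absent in this run.
- large_3: Large brass bushing, a ring 34 mm across, 26 mm high: too large for the sieve holes. Stands on the desk at the start. Its origin is the centre of its underside (of one end face, when it has tipped over), its z axis the ring's axis. None if absent in this run.
There are look-alikes about, which are no part of the job. What is shaped like the large_3 but green is not meant.

How it is judged:
By the outcome, as a careful person would: the job done as asked, in the order asked, and still so for the second after the job is handed in, with the robot touching nothing.
Of small_0, small_1, small_2 only 2 to 3 are there at a start; the rules pass over those that are not, and their reading is None.
Of large_0, large_1 only 1 to 2 are there at a start; the rules pass over those that are not, and their reading is None.
Of large_2, large_3, small_3 only 1 to 3 are there at a start; the rules pass over those that are not, and their reading is None.
At some moment in a run one of large_2, large_3, small_3 may be knocked a few centimetres aside while the robot is not near it.
Once in a run the grip may slacken for a moment while it holds something.
It also fails if it takes over 210 s, if anything falls off the work surface, if the arm or the gripper's body presses on something with over 40 N, if the wrist force passes 120 N, or if a joint passes its speed limit or range.

## Working session

There is one attempt and no reset: what is moved stays moved. The work goes in short steps, Python scripts to look and compute and a shell command to move; the robot and the scene stay as the last step left them, time stands still between calls to the robot, and variables do not carry over. Pictures are saved under pics/ and viewed, about 12 in all and at most 16, crops included, and the job is handed in when it is done.

```bash
ls; mkdir -p pics; python3 - <<'E'
from bench import *
import cv2
s=read_state();print(s)
for n in ("scene","top"):
    c=read_camera(n);cv2.imwrite(f"pics/{n}0.png",cv2.cvtColor(c["frame"],cv2.COLOR_RGB2BGR))
    print(n,c["K"],c["R"],c["t"])
E
```

```text
pics
{'clock': 0.0, 'q': array([-1.25409618e+00,  8.80150487e-02,  1.37227515e+00, -6.94878057e-06,
        1.68360200e+00, -1.03077271e-01]), 'joint_vel': array([-0.00027342, -0.00206454,  0.00020878, -0.00070215,  0.0009378 ,
       -0.00018146]), 'effort': array([-4.07102461e-04, -3.51864231e+01, -3.13274825e+01, -3.02962280e-04,
        1.06301505e-02,  1.85361614e-05]), 'tcp_pos': array([ 0.22413042, -0.50214752,  0.40349525]), 'orientation': array([ 0.89609181,  1.38087011, -0.89372731]), 'wrist_force': array([-0.552667  , -0.13095177, -0.23651326]), 'wrist_torque': array([-0.01289442, -0.00087092,  0.00152613]), 'finger_gap': 0.08547666817905124}
scene [[411.51031314   0.         286.68387959]
 [  0.         411.51031314 203.47938584]
 [  0.           0.           1.        ]] [[-0.77166443 -0.63563976  0.02227326]
 [-0.32279714  0.36122006 -0.87482688]
 [ 0.5480292  -0.68226253 -0.48392337]] [0.49344557 0.19278361 0.76118817]
top [[429.89219486   0.         281.60266458]
 [  0.         429.89219486 207.23134975]
 [  0.           0.           1.        ]] [[-0.00580053 -0.9989681  -0.04504544]
 [-0.98723755  0.01288995 -0.15873207]
 [ 0.1591489   0.04354982 -0.98629359]] [0.17638752 0.56797199 0.86309777]
```

View pics/scene0.png

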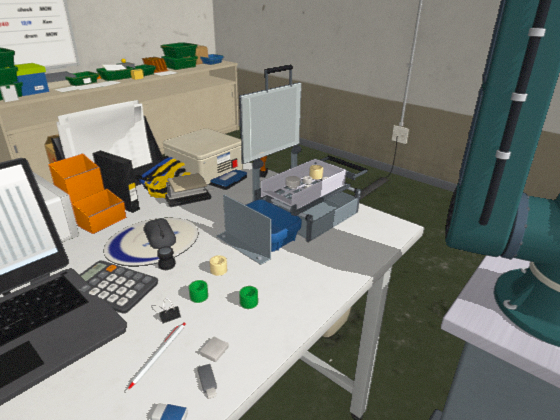

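View pics/top0.png

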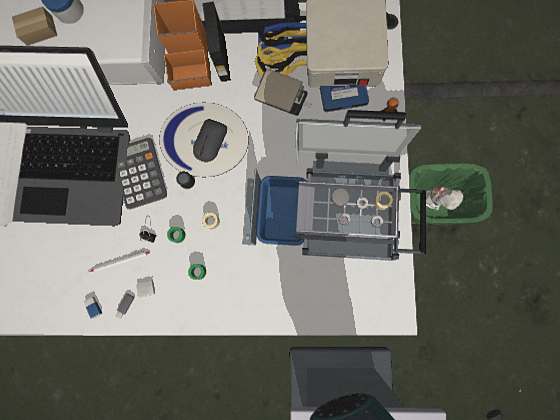

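The scene view shows one brass bushing on the desk at about (218,265), which is (210,220) in the top view. Two green decoys stand nearby, and no loose small ring is visible. The sieve holds a brass bushing, a knob and three rings. The cover is up.

```bash
cat > h.py <<'E'
from bench import *
import numpy as np, cv2
from scipy.spatial.transform import Rotation as Ro
def cloud(c):
    d=c["depth"];v,u=np.mgrid[:d.shape[0],:d.shape[1]]
    P=np.stack([(u-c["K"][0,2])/c["K"][0,0]*d,(v-c["K"][1,2])/c["K"][1,1]*d,d],-1)
    return (P-c["t"])@c["R"]
def ray(c,u,v,z):
    r=c["R"].T@np.linalg.solve(c["K"],[u,v,1.]);o=-c["R"].T@c["t"]
    return o+r*(z-o[2])/r[2]
def proj(c,X):
    p=(np.atleast_2d(X)@c["R"].T+c["t"])@c["K"].T
    return p[:,:2]/p[:,2:]
def save(c,name,box=None,k=1):
    f=cv2.cvtColor(c["frame"],cv2.COLOR_RGB2BGR)
    if box: f=f[box[1]:box[3],box[0]:box[2]]
    cv2.imwrite("pics/"+name,cv2.resize(f,None,fx=k,fy=k,interpolation=cv2.INTER_CUBIC))
E
python3 - <<'E'
from h import *
c=read_camera("top");P=cloud(c);save(c,"top1.png",(190,100,440,275),3.2)
def ex(n,box,zr,col=None):
    q=P[box[1]:box[3],box[0]:box[2]].reshape(-1,3);f=c["frame"][box[1]:box[3],box[0]:box[2]].reshape(-1,3).astype(int)
    m=(q[:,2]>zr[0])&(q[:,2]<zr[1])
    if col=="dark": m&=f.max(1)<60
    if col=="blue": m&=f[:,2]>f[:,0]+40
    if col=="yel": m&=(f[:,0]>f[:,2]+50)
    q=q[m]
    if len(q)<3: print(n,len(q));return
    r=cv2.minAreaRect((q[:,:2]*1000).astype(np.float32))
    print(n,len(q),np.round(q.mean(0),4),"rect",np.round(r[0],1),np.round(r[1],1),round(r[2],1),"z",np.round(np.percentile(q[:,2],[2,50,98]),3))
ex("desk part",(195,205,225,235),(0.01,.05),"yel")
ex("handle",(412,175,432,270),(.08,.12))
ex("bin rim",(250,165,320,255),(.045,.06),"blue")
ex("plate",(235,160,262,255),(.085,.11))
ex("sieverim",(295,165,410,260),(.105,.118))
ex("catch rim",(295,240,410,270),(.035,.055))
ex("posts",(290,155,415,185),(.12,.14))
ex("coverhandle",(335,100,410,130),(.25,.40),"dark")
E
```

```text
desk part 97 [0.5483 0.3297 0.0249] rect [547.5 329.9] [29.4 31.4] 89.4 z [0.016 0.025 0.028]
handle 453 [ 0.5287 -0.1047  0.1044] rect [530.8 -99.4] [ 26.5 127.3] 87.2 z [0.1   0.104 0.108]
bin rim 449 [0.5636 0.1947 0.051 ] rect [565.1 172.9] [ 98.6 145. ] 87.3 z [0.046 0.051 0.054]
plate 166 [0.5662 0.2274 0.0968] rect [567.7 227.7] [  3.6 147.2] 86.1 z [0.086 0.099 0.102]
sieverim 576 [0.5497 0.0058 0.1097] rect [540.4  28.9] [218.5 128.3] 85.8 z [0.105 0.11  0.114]
catch rim 267 [0.4725 0.0386 0.0445] rect [480.   43.2] [202.3  32.1] 86.8 z [0.036 0.044 0.053]
posts 123 [0.6523 0.0047 0.1284] rect [652.6  18.6] [161.8  10.1] 87.7 z [0.122 0.129 0.139]
coverhandle 468 [0.6577 0.0185 0.3411] rect [658.8  19.8] [85.9 11.6] 86.3 z [0.305 0.344 0.347]
```

View pics/top1.png

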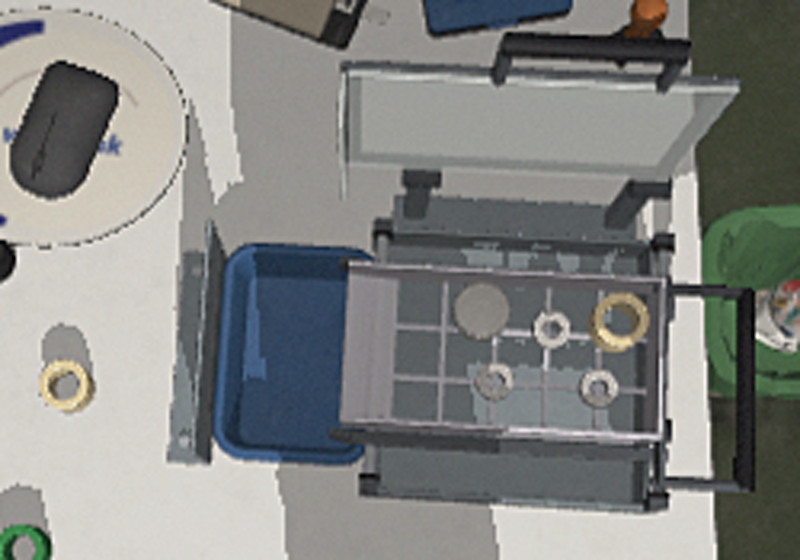

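Top crop: the bar handle runs (745,290) to (745,490), and the post heads are at (382,230) and (662,240). The sieve holds the knob at (482,310), brass at (618,320) and rings at (551,329), (493,381) and (598,387). Next I'll fit the stand frame.

```bash
cat >> h.py <<'E'
E
python3 - <<'E'
from h import *
c=read_camera("top");P=cloud(c)
f=lambda x,y,z:ray(c,190+x/3.2,100+y/3.2,z)
for n,x,y,z in [("postL",382,230,.131),("postR",662,240,.131),("bar",745,390,.106),("bar_e1",745,290,.106),("bar_e2",745,490,.106),("cover h?",595,45,.34)]:
    print(n,np.round(f(x,y,z),4))
# handle bar: dark pts
sub=np.zeros(P.shape[:2],bool);sub[175:270,412:432]=1
q=P[sub&(P[...,2]>.095)&(P[...,2]<.112)]
bar=q[q[:,1]<q[:,1].min()+.012];print("bar",bar.mean(0),bar.min(0),bar.max(0), np.polyfit(bar[:,0],bar[:,1],1))
sub[:]=0;sub[160:255,235:262]=1;q=P[sub&(P[...,2]>.085)&(P[...,2]<.105)];print("plate",np.polyfit(q[:,0],q[:,1],1),q.min(0),q.max(0))
sub[:]=0;sub[155:185,290:415]=1;q=P[sub&(P[...,2]>.125)&(P[...,2]<.137)]
for s in (q[q[:,1]>.02],q[q[:,1]<.02]):print("post",s.mean(0),s.min(0),s.max(0))
s=read_camera("scene");Q=cloud(s)
sub=np.zeros(Q.shape[:2],bool);sub[60:82,262:300]=1
w=Q[sub&(s["frame"].max(2)<60)&(Q[...,2]>.3)&(Q[...,0]<.8)];print("coverhandle scene",w.mean(0),w.min(0),w.max(0))
sub=np.zeros(P.shape[:2],bool);sub[105:130,340:410]=1
w=P[sub&(c["frame"].max(2)<60)&(P[...,2]>.3)];print("coverhandle top",w.mean(0),w.min(0),w.max(0))
# bushing in two views
fr=s["frame"][255:275,205:232].astype(int);m=(fr[...,0]>fr[...,2]+50);q=Q[255:275,205:232][m];print("bush scene",q.mean(0),q.min(0),q.max(0))
E
```

```text
postL [0.6256 0.1128 0.131 ]
postR [ 0.6165 -0.0556  0.131 ]
bar [ 0.528  -0.1068  0.106 ]
bar_e1 [ 0.59   -0.1104  0.106 ]
bar_e2 [ 0.4673 -0.1033  0.106 ]
cover h? [0.66   0.0182 0.34  ]
bar [ 0.53708396 -0.10777814  0.10471568] [ 0.46770891 -0.1149644   0.09891024] [ 0.5921174  -0.10298745  0.10869959] [-0.02758578 -0.09296226]
plate [-0.06981713  0.26695296] [0.49350355 0.22111826 0.08533629] [0.64106476 0.23414534 0.1035116 ]
post [0.65777618 0.0887219  0.12859005] [0.65486279 0.07762592 0.12508099] [0.65994224 0.09929616 0.13257392]
post [ 0.64946449 -0.05087224  0.12882034] [ 0.64541966 -0.06228496  0.1252571 ] [ 0.65485261 -0.0388099   0.1327953 ]
coverhandle scene [0.65510207 0.02288006 0.3395484 ] [ 0.64977379 -0.02423576  0.3253818 ] [0.6657698  0.06157995 0.34498242]
coverhandle top [0.65771062 0.01875108 0.34111304] [ 0.65014446 -0.02315034  0.30074153] [0.66699977 0.0627686  0.3470484 ]
bush scene [0.54226905 0.33387068 0.01808185] [0.52871208 0.31500351 0.00121894] [0.56253835 0.34823627 0.02816004]
```

```bash
python3 - <<'E'
from h import *
c=read_camera("top");P=cloud(c)
sub=np.zeros(P.shape[:2],bool);sub[140:195,290:415]=1;q=P[sub&(P[...,2]>.12)&(P[...,2]<.14)]
for s in (q[q[:,1]>.02],q[q[:,1]<.02]):print("post",s.mean(0),s.min(0),s.max(0))
y=-.06;R=np.array([[np.cos(y),-np.sin(y)],[np.sin(y),np.cos(y)]])
for O in ([.553,.0265],[.541,.0265]):
    O=np.array(O); print(O)
    for n,z,pts in [("pan",.075,[(-47,-80),(47,-80),(47,80),(-47,80)]),("rim",.111,[(-47,-80),(47,-80),(47,80),(-47,80)]),("catch",.045,[(-90,-90),(-90,90),(90,90)])]:
        w=np.c_[(np.array(pts)/1000)@R.T+O,np.full(len(pts),z)]
        print(n,np.round((proj(c,w)-[190,100])*3.2).tolist())
E
```

```text
post [0.65895841 0.08957392 0.12902002] [0.65424096 0.03954571 0.12060785] [0.66432059 0.12277003 0.13982907]
post [ 0.64921442 -0.04927688  0.12858288] [ 0.64410176 -0.06208541  0.12220147] [0.65549578 0.00148567 0.13979102]
[0.553  0.0265]
pan [[643.0, 439.0], [645.0, 293.0], [395.0, 282.0], [389.0, 427.0]]
rim [[656.0, 434.0], [658.0, 282.0], [397.0, 270.0], [390.0, 421.0]]
catch [[648.0, 510.0], [370.0, 496.0], [382.0, 228.0]]
[0.541  0.0265]
pan [[644.0, 458.0], [646.0, 311.0], [396.0, 300.0], [389.0, 445.0]]
rim [[656.0, 454.0], [658.0, 301.0], [397.0, 289.0], [391.0, 440.0]]
catch [[649.0, 529.0], [370.0, 514.0], [382.0, 245.0]]
```

```bash
cat >> h.py <<'E'
YAW=-.06;O=np.array([.553,.0265])
def w(x,y,z=None):   # stand mm -> world m
    p=np.array([np.cos(YAW)*x-np.sin(YAW)*y,np.sin(YAW)*x+np.cos(YAW)*y])/1000+O
    return p if z is None else np.r_[p,z/1000]
def st(p):  # world m -> stand mm
    d=(np.asarray(p)-np.r_[O,0])*1000;c,s=np.cos(YAW),np.sin(YAW)
    return np.c_[d[...,0]*c+d[...,1]*s,-d[...,0]*s+d[...,1]*c,d[...,2]].squeeze()
def Rt(jaw,tilt=0,axis=(0,1,0)): # tool: x down, jaw yaw angle (world) ; tilt rot about world axis
    x=np.array([0,0,-1.]);z=np.array([np.cos(jaw),np.sin(jaw),0]);M=np.c_[x,np.cross(z,x),z]
    return Ro.from_rotvec(np.array(axis)*tilt)*Ro.from_matrix(M)
def go(grasp,R1=None):
    s=read_state();R0=Ro.from_rotvec(s["orientation"]);R1=R1 or R0
    t=np.array(grasp)-R1.apply([.155,0,0])
    print("t",round(s["clock"],2),"grasp now",np.round(s["tcp_pos"]+R0.apply([.155,0,0]),4),"F",np.round(s["wrist_force"],1),"gap",round(s["finger_gap"],4))
    print("shift tool",np.round(R0.inv().apply(t-s["tcp_pos"])*1000,1),"mm  turn tool",np.round((R0.inv()*R1).as_rotvec(),3), "shift after-turn axes",np.round(R1.inv().apply(t-s["tcp_pos"])*1000,1))
E
python3 - <<'E'
from h import *
s=read_state();print(Ro.from_rotvec(s["orientation"]).as_matrix().round(3))
for j in (np.pi/2+YAW,-np.pi/2+YAW,YAW,np.pi+YAW):
    print(j);go([.5475,.330,.15],Rt(j))
c=read_camera("top")
for n,x,y,z in [("knob",482,310,.097),("brass",618,320,.101),("r",551,329,.087),("r",493,381,.087),("r",598,387,.087)]:
    print(n,st(ray(c,190+x/3.2,100+y/3.2,z)).round())
E
```

```text
[[-0.     0.913  0.408]
 [ 0.001  0.408 -0.913]
 [-1.     0.    -0.001]]
1.5107963267948965
t 0.3 grasp now [ 0.2241 -0.5021  0.2493] F [ 1.2  0.1 -0.3] gap 0.0853
shift tool [  99.8  634.5 -628.1] mm  turn tool [-2.662e+00 -0.000e+00 -1.000e-03] shift after-turn axes [  99.3 -272.9  850.1]
-1.6307963267948966
t 0.3 grasp now [ 0.2241 -0.5021  0.2493] F [ 1.2  0.1 -0.3] gap 0.0853
shift tool [  99.8  634.5 -628.1] mm  turn tool [ 0.48  -0.001  0.   ] shift after-turn axes [  99.3  272.9 -850.1]
-0.06
t 0.3 grasp now [ 0.2241 -0.5021  0.2493] F [ 1.2  0.1 -0.3] gap 0.0853
shift tool [  99.8  634.5 -628.1] mm  turn tool [-1.091e+00 -1.000e-03 -0.000e+00] shift after-turn axes [ 99.3 850.1 272.9]
3.081592653589793
t 0.3 grasp now [ 0.2241 -0.5021  0.2493] F [ 1.2  0.1 -0.3] gap 0.0853
shift tool [  99.8  634.5 -628.1] mm  turn tool [ 2.051e+00 -1.000e-03  1.000e-03] shift after-turn axes [  99.3 -850.1 -272.9]
knob [27. 25. 97.]
brass [ 24. -58. 101.]
r [ 19. -19.  87.]
r [-16.  16.  87.]
r [-17. -49.  87.]
```

```bash
python3 -m handwheel '[{"ax":0.12},{"ax":0.12},{"ax":0.12},{"ax":0.12},{"ty":0.01,"tz":-0.03},{"ty":0.015,"tz":-0.047},{"ty":0.015,"tz":-0.047},{"ty":0.015,"tz":-0.047},{"ty":0.015,"tz":-0.047},{"ty":0.015,"tz":-0.047}]'
python3 -m handwheel '[{"ty":0.015,"tz":-0.047},{"ty":0.015,"tz":-0.047},{"ty":0.015,"tz":-0.047},{"ty":0.015,"tz":-0.047},{"ty":0.015,"tz":-0.047},{"ty":0.015,"tz":-0.047},{"ty":0.015,"tz":-0.047},{"ty":0.015,"tz":-0.047},{"ty":0.015,"tz":-0.047},{"ty":0.015,"tz":-0.047}]'
python3 - <<'E'
from h import *
for n in ("top","scene"):
    c=read_camera(n);P=cloud(c);f=c["frame"].astype(int)
    m=(f[...,0]>f[...,2]+50)&(abs(P[...,0]-.53)<.12)&(abs(P[...,1]-.33)<.12)&(P[...,2]<.04)&(P[...,2]>.003)&(abs(f[...,0]-f[...,1])<60)
    q=P[m];print(n,m.sum(),q.mean(0),q.min(0),q.max(0))
    save(c,n+"2.png")
go([.5475,.330,.021],Rt(-np.pi/2+YAW))
E
```

```text
top 99 [0.54838197 0.32974105 0.02433922] [0.53199833 0.31345774 0.00812524] [0.56315224 0.34473589 0.02842349]
scene 284 [0.54251719 0.33378438 0.01837965] [0.52897799 0.31393538 0.00300652] [0.56218244 0.34883701 0.0283624 ]
t 0.45 grasp now [ 0.2242 -0.5022  0.2496] F [-0.6 -0.3  0.2] gap 0.086
shift tool [ 228.7  634.5 -628.1] mm  turn tool [ 0.48 -0.    0.  ] shift after-turn axes [ 228.6  272.9 -850.1]validation failed for argument at $[0]...
validation failed for argument at $[0]...
```

View pics/scene2.png

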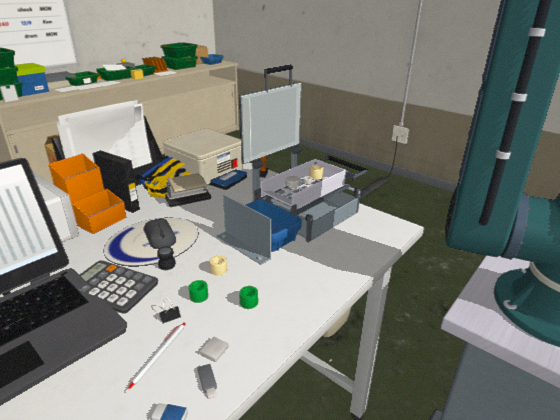

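The rows were refused and nothing moved. Probably every key is needed in each row.

```bash
python3 -m handwheel '[{"hand":1,"tx":0,"ty":0,"tz":0,"ax":0.12,"ay":0,"az":0},{"hand":1,"tx":0,"ty":0,"tz":0,"ax":0.12,"ay":0,"az":0},{"hand":1,"tx":0,"ty":0,"tz":0,"ax":0.12,"ay":0,"az":0},{"hand":1,"tx":0,"ty":0,"tz":0,"ax":0.12,"ay":0,"az":0},{"hand":1,"tx":0,"ty":0.01,"tz":-0.03,"ax":0,"ay":0,"az":0},{"hand":1,"tx":0,"ty":0.015,"tz":-0.047,"ax":0,"ay":0,"az":0},{"hand":1,"tx":0,"ty":0.015,"tz":-0.047,"ax":0,"ay":0,"az":0},{"hand":1,"tx":0,"ty":0.015,"tz":-0.047,"ax":0,"ay":0,"az":0},{"hand":1,"tx":0,"ty":0.015,"tz":-0.047,"ax":0,"ay":0,"az":0},{"hand":1,"tx":0,"ty":0.015,"tz":-0.047,"ax":0,"ay":0,"az":0}]'
```

```text
clock: 1.45
tcp_pos: [0.3251, -0.241, 0.4049]
orientation: [1.254, 1.179, -1.254]
wrist_force: [1.1, -0.2, -0.4]
finger_gap: 0.0857
```

```bash
python3 -m handwheel '[{"hand":1,"tx":0,"ty":0.015,"tz":-0.047,"ax":0,"ay":0,"az":0},{"hand":1,"tx":0,"ty":0.015,"tz":-0.047,"ax":0,"ay":0,"az":0},{"hand":1,"tx":0,"ty":0.015,"tz":-0.047,"ax":0,"ay":0,"az":0},{"hand":1,"tx":0,"ty":0.015,"tz":-0.047,"ax":0,"ay":0,"az":0},{"hand":1,"tx":0,"ty":0.015,"tz":-0.047,"ax":0,"ay":0,"az":0},{"hand":1,"tx":0,"ty":0.015,"tz":-0.047,"ax":0,"ay":0,"az":0},{"hand":1,"tx":0,"ty":0.015,"tz":-0.047,"ax":0,"ay":0,"az":0},{"hand":1,"tx":0,"ty":0.015,"tz":-0.047,"ax":0,"ay":0,"az":0},{"hand":1,"tx":0,"ty":0.015,"tz":-0.047,"ax":0,"ay":0,"az":0},{"hand":1,"tx":0,"ty":0.015,"tz":-0.047,"ax":0,"ay":0,"az":0}]'
cat >> h.py <<'E'
def bush():
    for n in ("top","scene"):
        c=read_camera(n);P=cloud(c);f=c["frame"].astype(int)
        m=(f[...,0]>f[...,2]+50)&(abs(P[...,0]-.53)<.12)&(abs(P[...,1]-.33)<.12)&(P[...,2]<.04)&(P[...,2]>.003)&(abs(f[...,0]-f[...,1])<60)
        q=P[m];print(n,m.sum(),q.mean(0).round(4),q.min(0).round(4),q.max(0).round(4)) if m.any() else print(n,"none")
E
python3 -c "
from h import *
bush();go([.5475,.330,.021],Rt(-np.pi/2+YAW))"
```

```text
clock: 2.45
tcp_pos: [0.5032, 0.2195, 0.4049]
orientation: [1.253, 1.18, -1.253]
wrist_force: [0.3, -1.1, -0.6]
finger_gap: 0.0854
top none
scene 269 [0.5428 0.3344 0.0183] [0.5289 0.3155 0.003 ] [0.5624 0.349  0.0284]
t 2.55 grasp now [0.5036 0.2222 0.248 ] F [ 0.5 -0.  -0.5] gap 0.0855
shift tool [ 227.    38.2 -109.9] mm  turn tool [ 0.006 -0.001  0.002] shift after-turn axes [ 227.    37.1 -110.4]
```

```bash
python3 -m handwheel '[{"hand":1,"tx":0,"ty":0.013,"tz":-0.037,"ax":0,"ay":0,"az":0},{"hand":1,"tx":0,"ty":0.013,"tz":-0.037,"ax":0.006,"ay":0,"az":0},{"hand":1,"tx":0,"ty":0.012,"tz":-0.036,"ax":0,"ay":0,"az":0},{"hand":1,"tx":0.045,"ty":0,"tz":0,"ax":0,"ay":0,"az":0},{"hand":1,"tx":0.045,"ty":0,"tz":0,"ax":0,"ay":0,"az":0},{"hand":1,"tx":0.045,"ty":0,"tz":0,"ax":0,"ay":0,"az":0},{"hand":1,"tx":0.045,"ty":0,"tz":0,"ax":0,"ay":0,"az":0},{"hand":1,"tx":0,"ty":0,"tz":0,"ax":0,"ay":0,"az":0}]'
python3 -c "
from h import *
bush();go([.5475,.330,.021],Rt(-np.pi/2+YAW))"
```

```text
clock: 3.35
tcp_pos: [0.545, 0.3226, 0.216]
orientation: [1.245, 1.182, -1.274]
wrist_force: [-0.8, -0.9, -0.9]
finger_gap: 0.0855
top none
scene 272 [0.5429 0.3344 0.0183] [0.5295 0.3153 0.0032] [0.5618 0.3484 0.0288]
t 3.45 grasp now [0.5476 0.324  0.0697] F [-0.   0.1  0.8] gap 0.0853
shift tool [48.7 -0.6 -5.9] mm  turn tool [-0.007  0.001  0.001] shift after-turn axes [48.7 -0.6 -5.8]
```

```bash
python3 -m handwheel '[{"hand":1,"tx":0.025,"ty":0,"tz":-0.006,"ax":0,"ay":0,"az":0},{"hand":1,"tx":0.023,"ty":0,"tz":0,"ax":0,"ay":0,"az":0},{"hand":1,"tx":0,"ty":0,"tz":0,"ax":0,"ay":0,"az":0},{"hand":0,"tx":0,"ty":0,"tz":0,"ax":0,"ay":0,"az":0},{"hand":0,"tx":0,"ty":0,"tz":0,"ax":0,"ay":0,"az":0},{"hand":0,"tx":0,"ty":0,"tz":0,"ax":0,"ay":0,"az":0},{"hand":0,"tx":0,"ty":0,"tz":0,"ax":0,"ay":0,"az":0},{"hand":0,"tx":0,"ty":0,"tz":0,"ax":0,"ay":0,"az":0},{"hand":0,"tx":0,"ty":0,"tz":0,"ax":0,"ay":0,"az":0},{"hand":0,"tx":0,"ty":0,"tz":0,"ax":0,"ay":0,"az":0}]'
python3 -c "
from h import *
go(w(-8,52,130),Rt(-np.pi/2+YAW))"
```

```text
clock: 4.45
tcp_pos: [0.5489, 0.331, 0.1791]
orientation: [1.261, 1.176, -1.254]
wrist_force: [-1.1, -0.9, 5.8]
finger_gap: 0.0318
t 4.45 grasp now [0.5495 0.3313 0.0241] F [-1.1 -0.9  5.8] gap 0.0318
shift tool [-106.3   16.3  251.4] mm  turn tool [-0.006 -0.002 -0.004] shift after-turn axes [-105.9   14.4  251.7]
```

```bash
python3 -m handwheel '[{"hand":0,"tx":-0.025,"ty":0,"tz":0,"ax":0,"ay":0,"az":0},{"hand":0,"tx":-0.045,"ty":0,"tz":0,"ax":0,"ay":0,"az":0},{"hand":0,"tx":-0.045,"ty":0,"tz":0,"ax":0,"ay":0,"az":0},{"hand":0,"tx":-0.04,"ty":0,"tz":0,"ax":0,"ay":0,"az":0},{"hand":0,"tx":0,"ty":0.001,"tz":0.04,"ax":0,"ay":0,"az":0},{"hand":0,"tx":0,"ty":0.002,"tz":0.046,"ax":0,"ay":0,"az":0},{"hand":0,"tx":0,"ty":0.002,"tz":0.046,"ax":0,"ay":0,"az":0},{"hand":0,"tx":0,"ty":0.002,"tz":0.046,"ax":0,"ay":0,"az":0},{"hand":0,"tx":0,"ty":0.002,"tz":0.046,"ax":0,"ay":0,"az":0},{"hand":0,"tx":0,"ty":0,"tz":0.017,"ax":0,"ay":0,"az":0}]'
python3 -m handwheel '[{"hand":0,"tx":0,"ty":0,"tz":0,"ax":0,"ay":0,"az":0}]'
python3 -c "
from h import *
go(w(-2,62,102),Rt(-np.pi/2+YAW))
c=read_camera('top');save(c,'top3.png',(250,140,410,270),4)"
```

```text
clock: 5.45
tcp_pos: [0.5407, 0.086, 0.3314]
orientation: [1.259, 1.174, -1.262]
wrist_force: [0.4, -0.2, -0.4]
finger_gap: 0.032
clock: 5.55
tcp_pos: [0.5409, 0.0871, 0.3314]
orientation: [1.26, 1.175, -1.262]
wrist_force: [-0.4, 0.7, -1.1]
finger_gap: 0.0322
t 5.55 grasp now [0.5408 0.087  0.1764] F [-0.4  0.7 -1.1] gap 0.0322
shift tool [74.4 13.8 -2.4] mm  turn tool [-0.01   0.001  0.001] shift after-turn axes [74.4 13.7 -2.2]
```

View pics/top3.png

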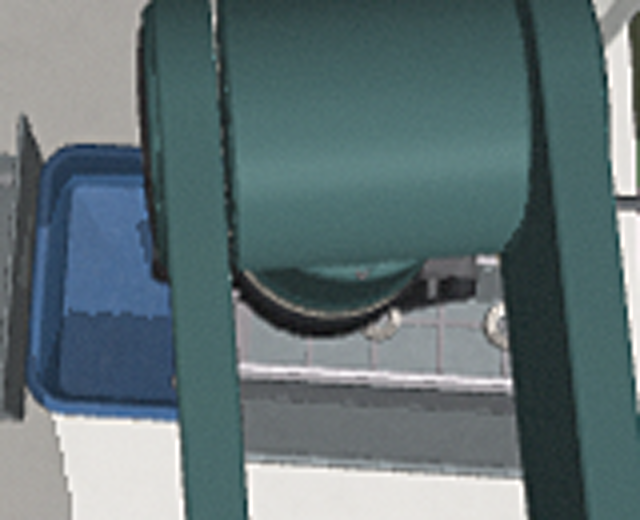

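The arm hides most of the sieve. The ring at (383,320) is still at the place I measured. Lowering now.

```bash
python3 -m handwheel '[{"hand":0,"tx":0.03,"ty":0.014,"tz":-0.002,"ax":-0.01,"ay":0,"az":0},{"hand":0,"tx":0.025,"ty":0,"tz":0,"ax":0,"ay":0,"az":0},{"hand":0,"tx":0.012,"ty":0,"tz":0,"ax":0,"ay":0,"az":0},{"hand":0,"tx":0.006,"ty":0,"tz":0,"ax":0,"ay":0,"az":0},{"hand":0,"tx":0,"ty":0,"tz":0,"ax":0,"ay":0,"az":0},{"hand":0,"tx":0,"ty":0,"tz":0,"ax":0,"ay":0,"az":0}]'
python3 -c "
from h import *
go(w(-2,62,102),Rt(-np.pi/2+YAW))"
```

```text
clock: 6.2
tcp_pos: [0.5556, 0.0912, 0.26]
orientation: [1.251, 1.181, -1.248]
wrist_force: [-0.1, 1.0, -1.3]
finger_gap: 0.0322
t 6.2 grasp now [0.5559 0.0912 0.105 ] F [-0.1  1.  -1.3] gap 0.0322
shift tool [ 3.  -0.7  2.7] mm  turn tool [ 0.004 -0.    -0.002] shift after-turn axes [ 3.  -0.7  2.7]
```

```bash
python3 -m handwheel '[{"hand":0,"tx":0.004,"ty":0,"tz":0.002,"ax":0,"ay":0,"az":0},{"hand":0,"tx":0,"ty":0,"tz":0,"ax":0,"ay":0,"az":0},{"hand":0.5,"tx":0,"ty":0,"tz":0,"ax":0,"ay":0,"az":0},{"hand":0.5,"tx":0,"ty":0,"tz":0,"ax":0,"ay":0,"az":0},{"hand":0.5,"tx":0,"ty":0,"tz":0,"ax":0,"ay":0,"az":0},{"hand":0.5,"tx":-0.01,"ty":0,"tz":0,"ax":0,"ay":0,"az":0},{"hand":0.5,"tx":-0.03,"ty":0,"tz":0,"ax":0,"ay":0,"az":0},{"hand":0.5,"tx":-0.04,"ty":0,"tz":0,"ax":0,"ay":0,"az":0},{"hand":0.5,"tx":-0.04,"ty":0,"tz":0,"ax":0,"ay":0,"az":0},{"hand":0.5,"tx":-0.02,"ty":0,"tz":0,"ax":0,"ay":0,"az":0}]'
python3 -c "
from h import *
c=read_camera('scene');save(c,'scene3.png',(200,60,430,240),3.4)
go(np.r_[.553,.0197,.339],Rt(YAW))
go(w(-15,-135,340),Rt(-np.pi/2+YAW))"
```

```text
clock: 7.2
tcp_pos: [0.5553, 0.0887, 0.4005]
orientation: [1.255, 1.177, -1.244]
wrist_force: [-0.1, 0.3, 0.8]
finger_gap: 0.043
t 7.25 grasp now [0.5575 0.0888 0.2483] F [0.5 0.7 2.1] gap 0.0424
shift tool [-90.7   2.5  68.9] mm  turn tool [-1.567  0.009 -0.011] shift after-turn axes [-90.7 -69.1   1.6]
t 7.25 grasp now [0.5575 0.0888 0.2483] F [0.5 0.7 2.1] gap 0.0424
shift tool [-92.1 -13.4 197.1] mm  turn tool [ 0.004 -0.001 -0.013] shift after-turn axes [-91.7 -13.8 197.3]
```

View pics/scene3.png

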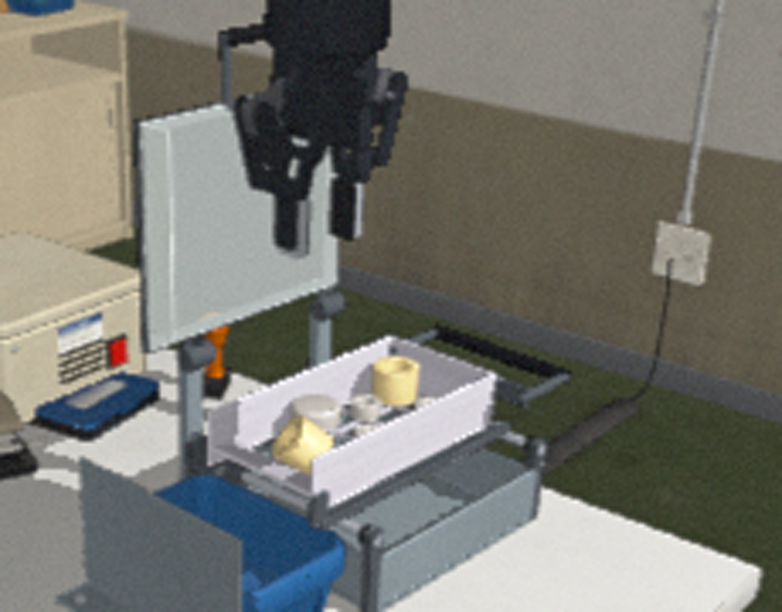

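The bushing is in the sieve but leaning near the ramp, at about (303,445) in the crop. The other parts are undisturbed. I'll check its height and then go to the cover handle.

```bash
python3 -m handwheel '[{"hand":0.5,"tx":-0.015,"ty":0,"tz":0.01,"ax":-0.143,"ay":0,"az":0},{"hand":0.5,"tx":-0.015,"ty":0,"tz":0.01,"ax":-0.143,"ay":0,"az":0},{"hand":0.5,"tx":-0.01,"ty":0,"tz":0,"ax":-0.143,"ay":0,"az":0},{"hand":0.5,"tx":-0.01,"ty":0,"tz":0,"ax":-0.143,"ay":0,"az":0},{"hand":0.5,"tx":0,"ty":0,"tz":0,"ax":-0.143,"ay":0,"az":0},{"hand":0.5,"tx":0,"ty":0,"tz":0,"ax":-0.143,"ay":0,"az":0},{"hand":0.5,"tx":0,"ty":0,"tz":0,"ax":-0.143,"ay":0,"az":0},{"hand":0.5,"tx":0,"ty":0,"tz":0,"ax":-0.143,"ay":0,"az":0},{"hand":0.5,"tx":0,"ty":0,"tz":0,"ax":-0.143,"ay":0,"az":0},{"hand":0.5,"tx":0,"ty":0,"tz":0,"ax":-0.14,"ay":0,"az":0}]'
cat >> h.py <<'E'
AX=np.array([-np.sin(YAW),np.cos(YAW),0])
def Rc(t): return Rt(YAW,-t,AX)   # jaws along stand x, pointing forward by t
def parts(n="scene"):
    c=read_camera(n);P=cloud(c);f=c["frame"].astype(int);S=st(P.reshape(-1,3)).reshape(P.shape)
    m=(f[...,0]>f[...,2]+50)&(abs(S[...,0])<60)&(abs(S[...,1])<125)&(S[...,2]>60)
    k,l,sa,ce=cv2.connectedComponentsWithStats(m.astype(np.uint8))
    for i in range(1,k):
        if sa[i,4]>15:q=S[l==i];print("brass",n,sa[i,4],q.mean(0).round(),q.min(0).round(),q.max(0).round())
    return c
E
python3 -c "
from h import *
parts()
d=Rc(.5).apply([1,0,0]);bar=np.r_[.6585,.0197,.340]
go(bar-.09*d,Rc(.5));go(bar,Rc(.5))"
```

```text
clock: 8.25
tcp_pos: [0.5553, 0.0688, 0.4447]
orientation: [0.152, 1.566, -0.153]
wrist_force: [-0.8, -0.6, -0.5]
finger_gap: 0.0426
brass scene 166 [ 19. -54.  92.] [  6. -80.  74.] [ 39. -40. 102.]
brass scene 161 [-1. 72. 91.] [-15.  38.  73.] [ 24.  90. 107.]
t 8.3 grasp now [0.5553 0.0687 0.2897] F [-0.8 -0.6  0.3] gap 0.0424
shift tool [-110.3  -43.9   -5.9] mm  turn tool [-0.128 -0.499  0.033] shift after-turn axes [-102.3  -42.8   42.7]
t 8.3 grasp now [0.5553 0.0687 0.2897] F [-0.8 -0.6  0.3] gap 0.0424
shift tool [-31.3 -38.3  36.9] mm  turn tool [-0.128 -0.499  0.033] shift after-turn axes [-12.3 -42.8  42.7]
```

```bash
python3 -m handwheel '[{"hand":0.5,"tx":-0.037,"ty":-0.0147,"tz":-0.002,"ax":-0.043,"ay":0,"az":0},{"hand":0.5,"tx":-0.037,"ty":-0.0147,"tz":-0.002,"ax":-0.043,"ay":0,"az":0},{"hand":0.5,"tx":-0.037,"ty":-0.0147,"tz":-0.002,"ax":-0.043,"ay":0,"az":0},{"hand":0.5,"tx":0,"ty":0,"tz":0,"ax":0,"ay":-0.125,"az":0},{"hand":0.5,"tx":0,"ty":0,"tz":0,"ax":0,"ay":-0.125,"az":0},{"hand":0.5,"tx":0,"ty":0,"tz":0,"ax":0,"ay":-0.125,"az":0},{"hand":0.5,"tx":0,"ty":0,"tz":0,"ax":0,"ay":-0.125,"az":0},{"hand":0.5,"tx":0,"ty":0,"tz":0,"ax":0,"ay":0,"az":0}]'
python3 -c "
from h import *
d=Rc(.5).apply([1,0,0]);bar=np.r_[.6585,.0197,.340]
go(bar,Rc(.5));save(read_camera('scene'),'scene4.png',(200,20,430,200),3.4)"
```

```text
clock: 9.1
tcp_pos: [0.5413, 0.0263, 0.556]
orientation: [0.04, 1.069, -0.065]
wrist_force: [0.4, -0.3, 0.4]
finger_gap: 0.0429
t 9.1 grasp now [0.6155 0.021  0.42  ] F [ 0.4 -0.3  0.4] gap 0.0429
shift tool [90.8  0.9 -0.6] mm  turn tool [-0.011  0.001  0.005] shift after-turn axes [90.8  0.4 -0.5]
```

View pics/scene4.png

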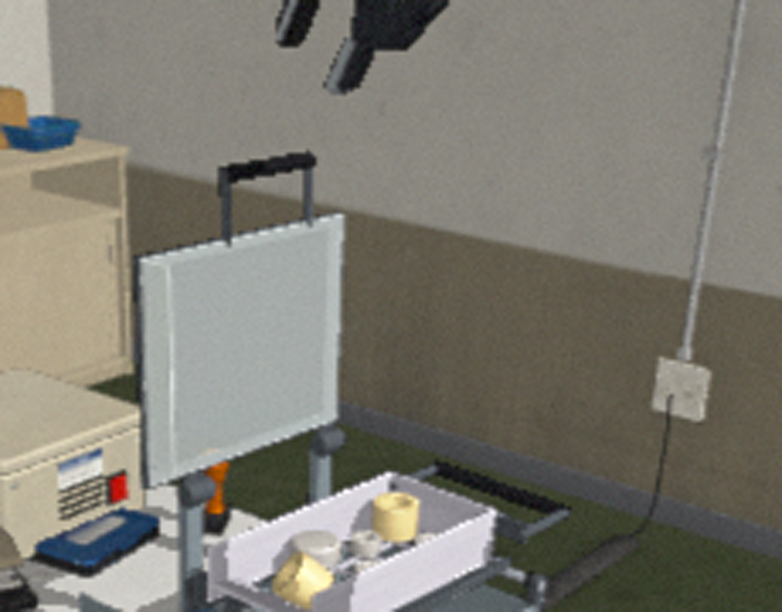

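The fingers are set above and in front of the cover bar, which spans (222,175) to (313,160). Going in to grip it.

```bash
python3 -m handwheel '[{"hand":0.5,"tx":0.04,"ty":0,"tz":0,"ax":-0.01,"ay":0,"az":0},{"hand":0.5,"tx":0.03,"ty":0,"tz":0,"ax":0,"ay":0,"az":0},{"hand":0.5,"tx":0.018,"ty":0,"tz":0,"ax":0,"ay":0,"az":0},{"hand":0.5,"tx":0,"ty":0,"tz":0,"ax":0,"ay":0,"az":0},{"hand":0,"tx":0,"ty":0,"tz":0,"ax":0,"ay":0,"az":0},{"hand":0,"tx":0,"ty":0,"tz":0,"ax":0,"ay":0,"az":0},{"hand":0,"tx":0,"ty":0,"tz":0,"ax":0,"ay":0,"az":0},{"hand":0,"tx":0,"ty":0,"tz":0,"ax":0,"ay":0,"az":0}]'
python3 -c "
from h import *
bar=np.r_[.6585,.0197,.340]
go(bar,Rc(.5))"
```

```text
clock: 9.95
tcp_pos: [0.5843, 0.0232, 0.4806]
orientation: [0.029, 1.068, -0.059]
wrist_force: [-2.0, -0.2, 2.3]
finger_gap: 0.0099
t 9.95 grasp now [0.6588 0.0179 0.3448] F [-2.  -0.2  2.3] gap 0.0099
shift tool [ 3.9  0.9 -2.2] mm  turn tool [0.    0.003 0.005] shift after-turn axes [ 4.   0.9 -2.2]
```

```bash
cat >> h.py <<'E'
def arc(phis,t=.5,r=217):
    for a,b in zip(phis[:-1],phis[1:]):
        d=r*np.array([-(np.cos(b)-np.cos(a)),np.sin(b)-np.sin(a)])
        print(round(b,3),"tx",round(d@[np.sin(t),-np.cos(t)],1),"tz",round(d@[np.cos(t),np.sin(t)],1))
E
python3 -c "
from h import *
arc(np.r_[1.58:0.1:11j,.05,.02,0])"
```

```text
1.432 tx -13.5 tz -29.1
1.284 tx -9.1 tz -30.8
1.136 tx -4.5 tz -31.8
0.988 tx 0.3 tz -32.1
0.84 tx 5.0 tz -31.7
0.692 tx 9.6 tz -30.6
0.544 tx 14.0 tz -28.9
0.396 tx 18.1 tz -26.5
0.248 tx 21.8 tz -23.5
0.1 tx 25.1 tz -20.0
0.05 tx 9.1 tz -5.9
0.02 tx 5.6 tz -3.3
0.0 tx 3.8 tz -2.1
```

```bash
python3 -m handwheel '[{"hand":0,"tx":-0.007,"ty":0,"tz":-0.0144,"ax":0,"ay":0,"az":0},{"hand":0,"tx":-0.0065,"ty":0,"tz":-0.0147,"ax":0,"ay":0,"az":0},{"hand":0,"tx":-0.005,"ty":0,"tz":-0.0153,"ax":0,"ay":0,"az":0},{"hand":0,"tx":-0.004,"ty":0,"tz":-0.0155,"ax":0,"ay":0,"az":0},{"hand":0,"tx":-0.0028,"ty":0,"tz":-0.0158,"ax":0,"ay":0,"az":0},{"hand":0,"tx":-0.0017,"ty":0,"tz":-0.016,"ax":0,"ay":0,"az":0},{"hand":0,"tx":-0.0005,"ty":0,"tz":-0.016,"ax":0,"ay":0,"az":0},{"hand":0,"tx":0.0008,"ty":0,"tz":-0.0161,"ax":0,"ay":0,"az":0},{"hand":0,"tx":0.002,"ty":0,"tz":-0.0159,"ax":0,"ay":0,"az":0},{"hand":0,"tx":0.003,"ty":0,"tz":-0.0158,"ax":0,"ay":0,"az":0}]'
python3 -c "
from h import *
H=np.r_[105,0,122];s=read_state();g=st(s['tcp_pos']+Ro.from_rotvec(s['orientation']).apply([.155,0,0]))-H
print(g,np.hypot(g[0],g[2]),np.arctan2(g[2],-g[0]));go([0,0,0],Rc(.5))"
```

```text
clock: 10.95
tcp_pos: [0.4376, 0.0328, 0.4278]
orientation: [0.03, 1.059, -0.057]
wrist_force: [-1.8, 4.0, 6.8]
finger_gap: 0.0095
[-144.62362909   -1.03387822  170.69530679] 223.7250139193295 0.8678940230022183
t 10.95 grasp now [0.5134 0.0278 0.2927] F [-1.8  4.   6.8] gap 0.0095
shift tool [   5.2  -59.  -586.9] mm  turn tool [-0.     0.012  0.003] shift after-turn axes [  12.   -59.  -586.8]
```

```bash
python3 -m handwheel '[{"hand":0,"tx":0.0043,"ty":0,"tz":-0.0154,"ax":0,"ay":0,"az":0},{"hand":0,"tx":0.0053,"ty":0,"tz":-0.0152,"ax":0,"ay":0,"az":0},{"hand":0,"tx":0.0065,"ty":0,"tz":-0.0147,"ax":0,"ay":0,"az":0},{"hand":0,"tx":0.0075,"ty":0,"tz":-0.0142,"ax":0,"ay":0,"az":0},{"hand":0,"tx":0.0085,"ty":0,"tz":-0.0136,"ax":0,"ay":0,"az":0},{"hand":0,"tx":0.0096,"ty":0,"tz":-0.0129,"ax":0,"ay":0,"az":0},{"hand":0,"tx":0.0105,"ty":0,"tz":-0.0121,"ax":0,"ay":0,"az":0},{"hand":0,"tx":0.0113,"ty":0,"tz":-0.0114,"ax":0,"ay":0,"az":0},{"hand":0,"tx":0.0083,"ty":0,"tz":-0.007,"ax":0,"ay":0,"az":0},{"hand":0,"tx":0.0083,"ty":0,"tz":-0.0067,"ax":0,"ay":0,"az":0}]'
python3 -c "
from h import *
H=np.r_[105,0,122];s=read_state();g=st(s['tcp_pos']+Ro.from_rotvec(s['orientation']).apply([.155,0,0]))-H
print(g,np.hypot(g[0],g[2]),np.arctan2(g[2],-g[0]));go([0,0,0],Rc(.5))"
```

```text
clock: 11.95
tcp_pos: [0.3688, 0.037, 0.2952]
orientation: [0.033, 1.065, -0.055]
wrist_force: [1.1, 8.4, 1.4]
finger_gap: 0.0095
[-214.4347699    -0.59408201   37.58370183] 217.70347996084178 0.17350636323181404
t 11.95 grasp now [0.4437 0.0325 0.1596] F [1.1 8.4 1.4] gap 0.0095
shift tool [ -74.   -59.7 -462.1] mm  turn tool [-0.001  0.006  0.   ] shift after-turn axes [ -71.4  -59.  -462.6]
```

```bash
python3 -m handwheel '[{"hand":0,"tx":0.0045,"ty":0,"tz":-0.0032,"ax":0,"ay":0,"az":0},{"hand":0,"tx":0.004,"ty":0,"tz":-0.003,"ax":0,"ay":0,"az":0},{"hand":0,"tx":0.004,"ty":0,"tz":-0.0027,"ax":0,"ay":0,"az":0},{"hand":0,"tx":0.0035,"ty":0,"tz":-0.0023,"ax":0,"ay":0,"az":0},{"hand":0,"tx":0.003,"ty":0,"tz":-0.0019,"ax":0,"ay":0,"az":0},{"hand":0,"tx":0.002,"ty":0,"tz":-0.0012,"ax":0,"ay":0,"az":0},{"hand":0,"tx":0.0015,"ty":0,"tz":-0.0009,"ax":0,"ay":0,"az":0},{"hand":0,"tx":0.001,"ty":0,"tz":-0.0006,"ax":0,"ay":0,"az":0},{"hand":0,"tx":0,"ty":0,"tz":0,"ax":0,"ay":0,"az":0}]'
cat >> h.py <<'E'
def cov():
    H=np.r_[105,0,122];s=read_state();g=st(s['tcp_pos']+Ro.from_rotvec(s['orientation']).apply([.155,0,0]))-H
    print(g.round(1),np.hypot(g[0],g[2]).round(1),np.arctan2(g[2],-g[0]).round(3),s["wrist_force"].round(1),s["finger_gap"])
E
python3 -c "
from h import *
cov()"
```

```text
clock: 12.85
tcp_pos: [0.3665, 0.0371, 0.2673]
orientation: [0.033, 1.065, -0.055]
wrist_force: [1.3, 7.6, 0.0]
finger_gap: 0.0095
[-216.7   -0.6    9.7] 216.9 0.045 [1.3 7.6 0. ] 0.009524575268497334
```

```bash
python3 -m handwheel '[{"hand":0,"tx":0.0013,"ty":0,"tz":-0.0007,"ax":0,"ay":0,"az":0},{"hand":0,"tx":0.0013,"ty":0,"tz":-0.0007,"ax":0,"ay":0,"az":0},{"hand":0,"tx":0.0009,"ty":0,"tz":-0.0005,"ax":0,"ay":0,"az":0},{"hand":0,"tx":0,"ty":0,"tz":0,"ax":0,"ay":0,"az":0}]'
python3 -m handwheel '[{"hand":0,"tx":0.0009,"ty":0,"tz":-0.0005,"ax":0,"ay":0,"az":0},{"hand":0,"tx":0.0009,"ty":0,"tz":-0.0005,"ax":0,"ay":0,"az":0},{"hand":0,"tx":0,"ty":0,"tz":0,"ax":0,"ay":0,"az":0}]'
python3 -c "
from h import *
cov()"
```

```text
clock: 13.25
tcp_pos: [0.3665, 0.0371, 0.2634]
orientation: [0.033, 1.065, -0.055]
wrist_force: [-0.1, 8.0, 1.6]
finger_gap: 0.0096
clock: 13.55
tcp_pos: [0.3665, 0.0371, 0.2614]
orientation: [0.033, 1.065, -0.055]
wrist_force: [-0.6, 8.3, 2.2]
finger_gap: 0.0089
[-216.7   -0.5    3.8] 216.8 0.018 [-0.6  8.3  2.2] 0.008883595144039498
```

```bash
for i in 1 2 3; do python3 -m handwheel '[{"hand":0,"tx":0.0009,"ty":0,"tz":-0.0005,"ax":0,"ay":0,"az":0},{"hand":0,"tx":0.0009,"ty":0,"tz":-0.0005,"ax":0,"ay":0,"az":0},{"hand":0,"tx":0,"ty":0,"tz":0,"ax":0,"ay":0,"az":0}]' | egrep 'tcp|wrist|gap'; done
python3 -c "
from h import *
cov()"
```

```text
tcp_pos: [0.3665, 0.0371, 0.2604]
wrist_force: [-5.8, 8.7, 7.2]
finger_gap: 0.0091
tcp_pos: [0.3664, 0.0372, 0.2601]
wrist_force: [-17.0, 9.1, 18.4]
finger_gap: 0.0096
tcp_pos: [0.3665, 0.0372, 0.2592]
wrist_force: [-21.3, 8.9, 24.9]
finger_gap: 0.0097
[-216.4   -0.6    1.8] 216.4 0.008 [-21.3   8.9  24.9] 0.009690333092825689
```

The cover is on its stop: the force rises and it won't go further. Releasing and backing off.

```bash
python3 -m handwheel '[{"hand":0.5,"tx":-0.001,"ty":0,"tz":0,"ax":0,"ay":0,"az":0},{"hand":0.5,"tx":0,"ty":0,"tz":0,"ax":0,"ay":0,"az":0},{"hand":0.5,"tx":0,"ty":0,"tz":0,"ax":0,"ay":0,"az":0},{"hand":0.5,"tx":-0.02,"ty":0,"tz":0,"ax":0,"ay":0,"az":0},{"hand":0.5,"tx":-0.045,"ty":0,"tz":0,"ax":0,"ay":0,"az":0},{"hand":0.5,"tx":-0.045,"ty":0,"tz":0,"ax":0,"ay":0.125,"az":0},{"hand":0.5,"tx":-0.03,"ty":0,"tz":0,"ax":0,"ay":0.125,"az":0},{"hand":0.5,"tx":0,"ty":0,"tz":0,"ax":0,"ay":0.125,"az":0},{"hand":0.5,"tx":0,"ty":0,"tz":0,"ax":0,"ay":0.125,"az":0},{"hand":0.5,"tx":0,"ty":0,"tz":0,"ax":0,"ay":0,"az":0}]'
python3 -c "
from h import *
go(w(-15,-135,200),Rt(-np.pi/2+YAW));c=read_camera('scene');save(c,'scene5.png',(200,60,430,240),3.4)"
```

```text
clock: 15.45
tcp_pos: [0.3039, 0.04, 0.3757]
orientation: [0.045, 1.566, -0.053]
wrist_force: [-0.0, -0.8, -0.3]
finger_gap: 0.0425
t 15.45 grasp now [0.3045 0.0392 0.2207] F [-0.  -0.8 -0.3] gap 0.0425
shift tool [  22.4 -132.8  234.8] mm  turn tool [1.568 0.008 0.   ] shift after-turn axes [ 20.7 234.5 133.5]
```

View pics/scene5.png

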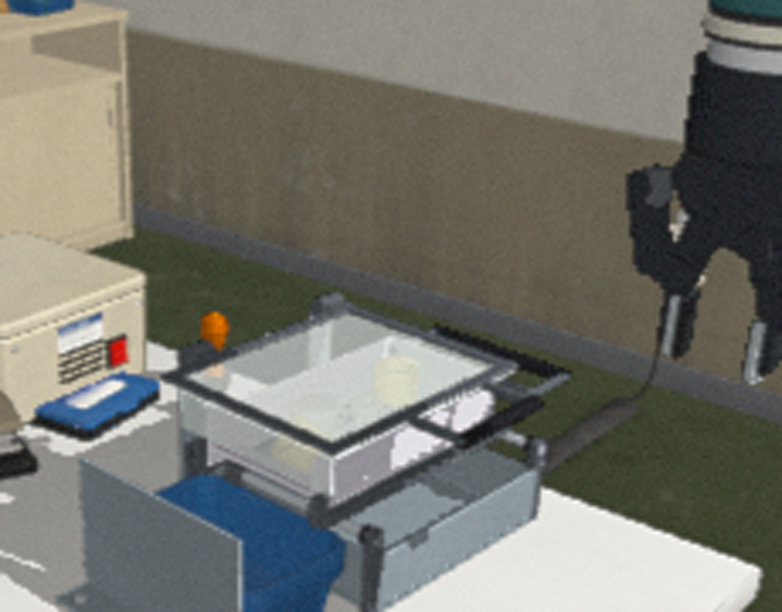

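```bash
python3 -m handwheel '[{"hand":0.35,"tx":0,"ty":0,"tz":0,"ax":0.149,"ay":0,"az":0},{"hand":0.35,"tx":0,"ty":0,"tz":0,"ax":0.149,"ay":0,"az":0},{"hand":0.35,"tx":0,"ty":0,"tz":0,"ax":0.149,"ay":0,"az":0},{"hand":0.35,"tx":0,"ty":0,"tz":0,"ax":0.149,"ay":0,"az":0},{"hand":0.35,"tx":0,"ty":0,"tz":0,"ax":0.149,"ay":0,"az":0},{"hand":0.35,"tx":0,"ty":0,"tz":0,"ax":0.149,"ay":0,"az":0},{"hand":0.35,"tx":0,"ty":0,"tz":0,"ax":0.149,"ay":0,"az":0},{"hand":0.35,"tx":0,"ty":0,"tz":0,"ax":0.149,"ay":0,"az":0},{"hand":0.35,"tx":0,"ty":0,"tz":0,"ax":0.149,"ay":0,"az":0},{"hand":0.35,"tx":0,"ty":0,"tz":0,"ax":0.149,"ay":0,"az":0}]'
python3 -m handwheel '[{"hand":0.35,"tx":0,"ty":0.036,"tz":0.02,"ax":0.078,"ay":0,"az":0},{"hand":0.35,"tx":0.0,"ty":0.04,"tz":0.023,"ax":0,"ay":0,"az":0},{"hand":0.35,"tx":0.0,"ty":0.04,"tz":0.023,"ax":0,"ay":0,"az":0},{"hand":0.35,"tx":0.0,"ty":0.04,"tz":0.023,"ax":0,"ay":0,"az":0},{"hand":0.35,"tx":0.0,"ty":0.04,"tz":0.023,"ax":0,"ay":0,"az":0},{"hand":0.35,"tx":0,"ty":0.038,"tz":0.022,"ax":0,"ay":0,"az":0},{"hand":0.35,"tx":0,"ty":0,"tz":0,"ax":0,"ay":0,"az":0}]'
python3 -c "
from h import *
go(w(-15,-135,104),Rt(-np.pi/2+YAW))"
```

```text
clock: 16.5
tcp_pos: [0.3027, 0.0402, 0.3755]
orientation: [1.2, 1.204, -1.196]
wrist_force: [0.6, 0.7, -0.3]
finger_gap: 0.0299
clock: 17.2
tcp_pos: [0.5333, -0.1076, 0.3751]
orientation: [1.253, 1.171, -1.254]
wrist_force: [-0.3, -0.2, 0.3]
finger_gap: 0.0297
t 17.2 grasp now [ 0.5341 -0.1085  0.2201] F [-0.3 -0.2  0.3] gap 0.0297
shift tool [116.1  -4.   -0.7] mm  turn tool [-0.002  0.006 -0.006] shift after-turn axes [116.1  -3.4  -0. ]
```

```bash
python3 -m handwheel '[{"hand":0.35,"tx":0.04,"ty":-0.003,"tz":0,"ax":0,"ay":0,"az":0},{"hand":0.35,"tx":0.03,"ty":0,"tz":0,"ax":0,"ay":0,"az":0},{"hand":0.35,"tx":0.025,"ty":0,"tz":0,"ax":0,"ay":0,"az":0},{"hand":0.35,"tx":0.023,"ty":0,"tz":0,"ax":0,"ay":0,"az":0},{"hand":0.35,"tx":0,"ty":0,"tz":0,"ax":0,"ay":0,"az":0},{"hand":0,"tx":0,"ty":0,"tz":0,"ax":0,"ay":0,"az":0},{"hand":0,"tx":0,"ty":0,"tz":0,"ax":0,"ay":0,"az":0},{"hand":0,"tx":0,"ty":0,"tz":0,"ax":0,"ay":0,"az":0},{"hand":0,"tx":0,"ty":0,"tz":0,"ax":0,"ay":0,"az":0}]'
python3 -c "
from h import *
go(w(-15,-135,104),Rt(-np.pi/2+YAW))"
```

```text
clock: 18.1
tcp_pos: [0.5281, -0.1054, 0.2614]
orientation: [1.252, 1.169, -1.25]
wrist_force: [-0.2, -3.0, -1.0]
finger_gap: 0.0097
t 18.1 grasp now [ 0.5294 -0.1065  0.1064] F [-0.2 -3.  -1. ] gap 0.0097
shift tool [2.5 1.9 1.8] mm  turn tool [ 0.     0.006 -0.009] shift after-turn axes [2.4 1.9 1.8]
```

```bash
for i in 1 2; do python3 -m handwheel '[{"hand":0,"tx":0,"ty":0.022,"tz":0,"ax":0,"ay":0,"az":0},{"hand":0,"tx":0,"ty":-0.022,"tz":0,"ax":0,"ay":0,"az":0},{"hand":0,"tx":0,"ty":-0.022,"tz":0,"ax":0,"ay":0,"az":0},{"hand":0,"tx":0,"ty":0.022,"tz":0,"ax":0,"ay":0,"az":0},{"hand":0,"tx":0,"ty":0.022,"tz":0,"ax":0,"ay":0,"az":0},{"hand":0,"tx":0,"ty":-0.022,"tz":0,"ax":0,"ay":0,"az":0},{"hand":0,"tx":0,"ty":-0.022,"tz":0,"ax":0,"ay":0,"az":0},{"hand":0,"tx":0,"ty":0.022,"tz":0,"ax":0,"ay":0,"az":0}]'; done
python3 -c "
from h import *
go(w(-15,-135,104),Rt(-np.pi/2+YAW));c=parts('top');save(c,'top6.png',(290,160,430,275),5.5)"
```

```text
clock: 18.9
tcp_pos: [0.5262, -0.1052, 0.2624]
orientation: [1.253, 1.167, -1.249]
wrist_force: [3.0, -1.8, -2.3]
finger_gap: 0.0098
clock: 19.7
tcp_pos: [0.5262, -0.1052, 0.2624]
orientation: [1.253, 1.167, -1.249]
wrist_force: [2.9, -2.2, -2.2]
finger_gap: 0.0098
t 19.7 grasp now [ 0.5277 -0.1063  0.1074] F [ 2.9 -2.2 -2.2] gap 0.0098
shift tool [3.4 3.9 1.9] mm  turn tool [-0.     0.007 -0.01 ] shift after-turn axes [3.4 3.9 2. ]
```

View pics/top6.png

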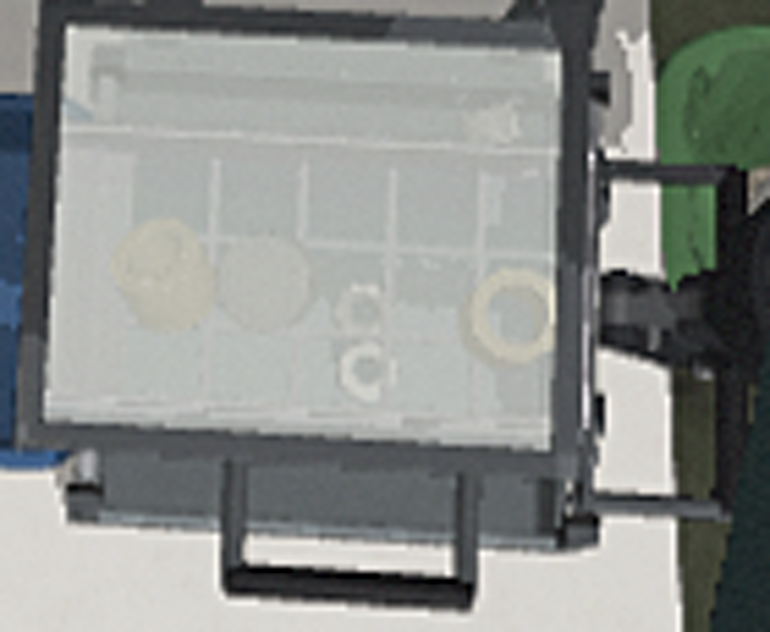

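Through the cover: a dim ring at (360,310), a ring at (368,370) still on a web, and the third is out of sight. The large parts are all in the sieve. I'll shake harder.

```bash
for i in 1 2 3; do python3 -m handwheel '[{"hand":0,"tx":0,"ty":0.026,"tz":0,"ax":0,"ay":0,"az":0},{"hand":0,"tx":0,"ty":-0.04,"tz":0,"ax":0,"ay":0,"az":0},{"hand":0,"tx":0,"ty":0.03,"tz":0,"ax":0,"ay":0,"az":0},{"hand":0,"tx":0,"ty":-0.04,"tz":0,"ax":0,"ay":0,"az":0},{"hand":0,"tx":0,"ty":0.048,"tz":0,"ax":0,"ay":0,"az":0},{"hand":0,"tx":0,"ty":-0.024,"tz":0,"ax":0,"ay":0,"az":0},{"hand":0,"tx":0,"ty":-0.024,"tz":0,"ax":0,"ay":0,"az":0},{"hand":0,"tx":0,"ty":0.048,"tz":0,"ax":0,"ay":0,"az":0},{"hand":0,"tx":0,"ty":-0.048,"tz":0,"ax":0,"ay":0,"az":0},{"hand":0,"tx":0,"ty":0.024,"tz":0,"ax":0,"ay":0,"az":0}]' | egrep 'tcp|force'; done
python3 -c "
from h import *
go(w(-15,-135,104),Rt(-np.pi/2+YAW));c=parts('top');save(c,'top7.png',(290,160,430,275),5.5)"
```

```text
tcp_pos: [0.5234, -0.105, 0.2569]
wrist_force: [5.1, -2.9, -5.1]
tcp_pos: [0.5235, -0.1051, 0.2568]
wrist_force: [6.1, -4.0, -3.2]
tcp_pos: [0.5235, -0.1051, 0.2568]
wrist_force: [6.3, -3.4, -4.3]
t 22.75 grasp now [ 0.5227 -0.106   0.1018] F [ 6.3 -3.4 -4.3] gap 0.0097
shift tool [-2.2  6.5  1.9] mm  turn tool [0.    0.006 0.005] shift after-turn axes [-2.2  6.5  1.9]
```

View pics/top7.png

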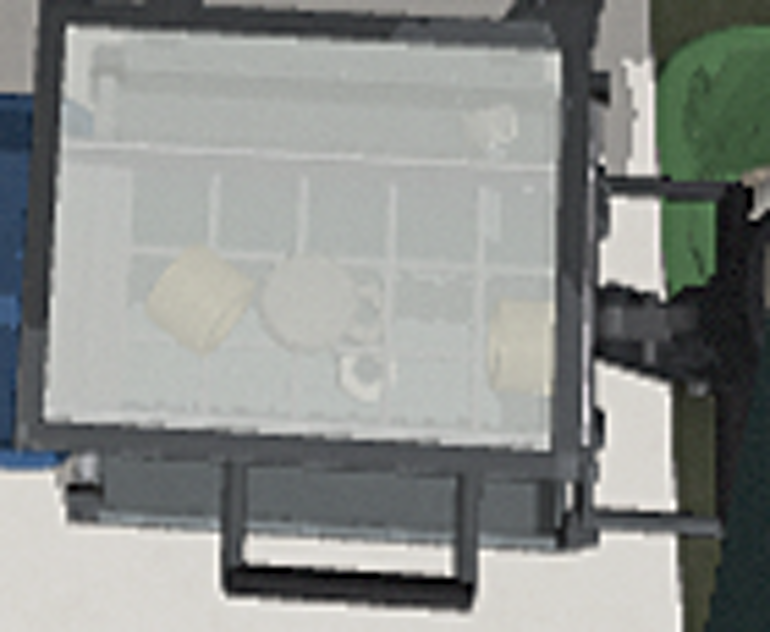

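The ring at (362,372) is tilted at a hole edge. The dim one at (360,310) has not moved, so it is in the catch box. Both brass bushings now lie on their sides. I'll go on with gentler strokes, recentred.

```bash
python3 -m handwheel '[{"hand":0,"tx":0,"ty":0.006,"tz":0,"ax":0,"ay":0,"az":0}]' >/dev/null; for i in 1 2 3; do python3 -m handwheel '[{"hand":0,"tx":0,"ty":0.024,"tz":0,"ax":0,"ay":0,"az":0},{"hand":0,"tx":0,"ty":-0.024,"tz":0,"ax":0,"ay":0,"az":0},{"hand":0,"tx":0,"ty":-0.024,"tz":0,"ax":0,"ay":0,"az":0},{"hand":0,"tx":0,"ty":0.024,"tz":0,"ax":0,"ay":0,"az":0},{"hand":0,"tx":0,"ty":0.024,"tz":0,"ax":0,"ay":0,"az":0},{"hand":0,"tx":0,"ty":-0.024,"tz":0,"ax":0,"ay":0,"az":0},{"hand":0,"tx":0,"ty":-0.024,"tz":0,"ax":0,"ay":0,"az":0},{"hand":0,"tx":0,"ty":0.024,"tz":0,"ax":0,"ay":0,"az":0}]' | egrep 'tcp|force'; done
python3 -c "
from h import *
go(w(-15,-135,104),Rt(-np.pi/2+YAW));c=parts('top');save(c,'top8.png',(290,160,430,275),5.5)"
```

```text
tcp_pos: [0.5298, -0.1054, 0.2576]
wrist_force: [1.7, -2.7, -4.3]
tcp_pos: [0.5298, -0.1054, 0.2575]
wrist_force: [1.7, -3.3, -3.9]
tcp_pos: [0.5298, -0.1054, 0.2575]
wrist_force: [1.7, -2.9, -4.9]
t 25.3 grasp now [ 0.5295 -0.1064  0.1025] F [ 1.7 -2.9 -4.9] gap 0.0095
shift tool [-1.5  0.3  1.9] mm  turn tool [-0.     0.006  0.001] shift after-turn axes [-1.5  0.3  1.9]
```

View pics/top8.png

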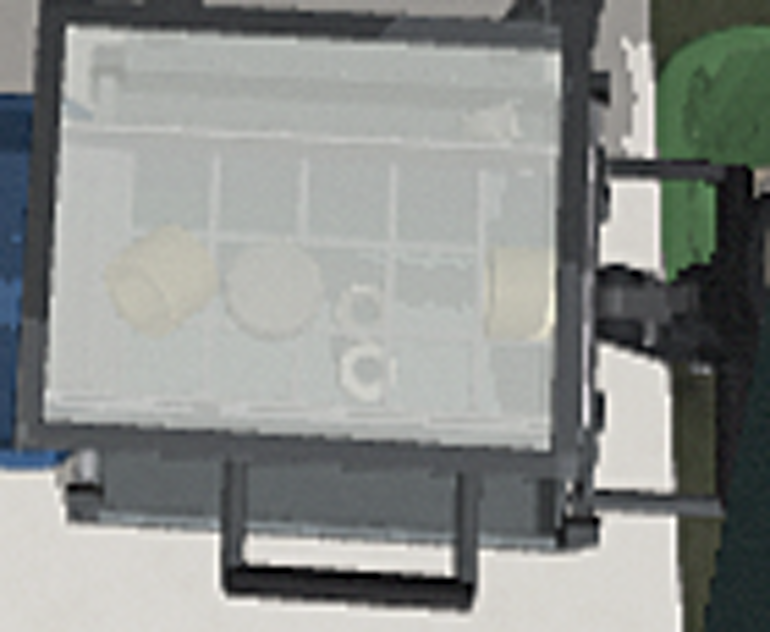

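```bash
python3 -c "
from h import *
c=read_camera('top');P=cloud(c)
for x,y in [(368,372),(360,310),(495,122)]:
    u,v=290+x/5.5,160+y/5.5
    print('z16',st(ray(c,u,v,.016)).round(),'z87',st(ray(c,u,v,.087)).round(),'depthz',P[int(v)-2:int(v)+3,int(u)-2:int(u)+3,2].round(3).ravel()[::3])
c=read_camera('scene');save(c,'scene9.png',(255,130,375,230),6.5)"
```

```text
z16 [-24. -19.  16.] z87 [-32. -10.  87.] depthz [0.123 0.122 0.123 0.126 0.122 0.121 0.121 0.125 0.123]
z16 [  1. -15.  16.] z87 [-10.  -6.  87.] depthz [0.123 0.122 0.123 0.122 0.124 0.124 0.124 0.124 0.124]
z16 [ 79. -66.  16.] z87 [ 63. -54.  87.] depthz [0.122 0.123 0.124 0.124 0.124 0.123 0.124 0.122 0.122]
```

View pics/scene9.png

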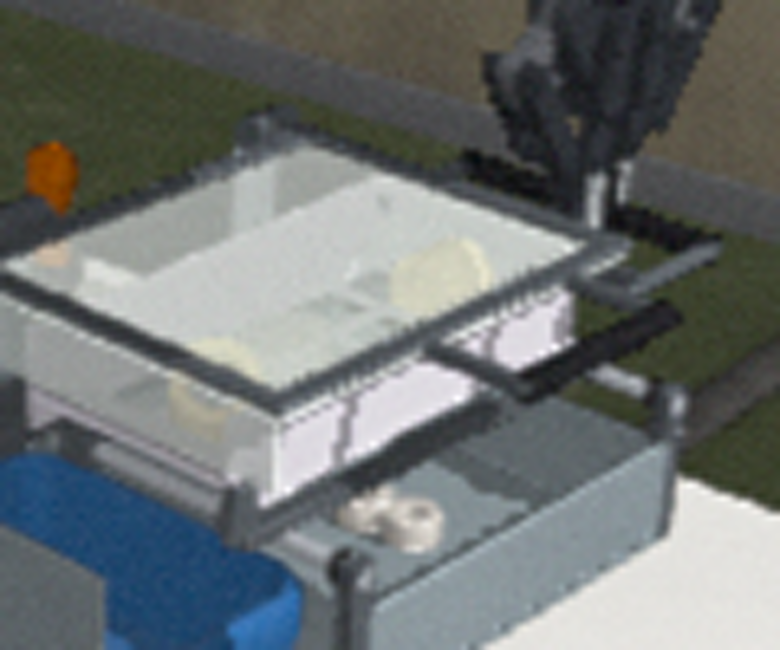

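The scene view shows two steel rings on the catch box floor, at (410,523) and (365,508). I'll check which ones they are.

```bash
python3 -c "
from h import *
c=read_camera('scene')
for x,y in [(412,515),(362,503)]: print(st(ray(c,255+x/6.5,130+y/6.5,.016)).round())
t=cv2.imread('pics/top0.png');b=cv2.resize(t[155:240,290:420],None,fx=5.5,fy=5.5,interpolation=cv2.INTER_CUBIC)
d=read_camera('top');f=cv2.cvtColor(d['frame'],cv2.COLOR_RGB2BGR)
l=cv2.createCLAHE(6,(4,4)).apply(cv2.cvtColor(cv2.resize(f[175:245,295:400],None,fx=7,fy=7,interpolation=cv2.INTER_CUBIC),cv2.COLOR_BGR2GRAY))
cv2.imwrite('pics/clahe.png',l)"
```

```text
[-27. -14.  16.]
[-7. -7. 16.]
```

View pics/clahe.png

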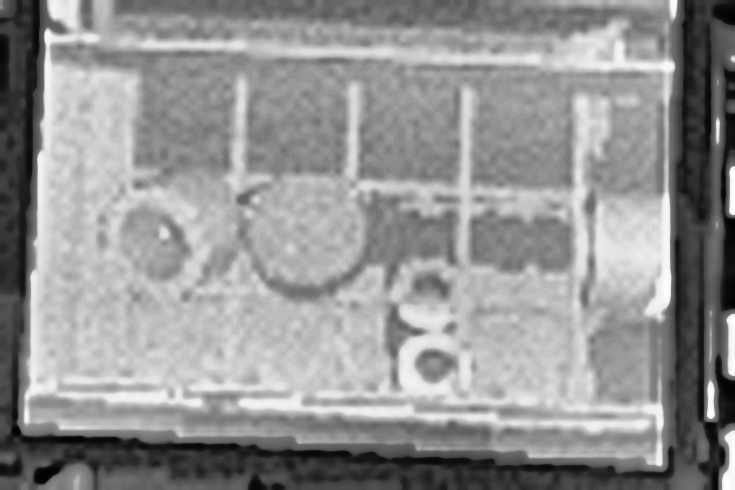

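Both visible rings lie on the catch-box floor, and the two views agree. The third could be hidden by a large part, so I'll look with the sieve pulled to each end.

```bash
python3 -m handwheel '[{"hand":0,"tx":0,"ty":0.024,"tz":0,"ax":0,"ay":0,"az":0},{"hand":0,"tx":0,"ty":-0.024,"tz":0,"ax":0,"ay":0,"az":0},{"hand":0,"tx":0,"ty":-0.024,"tz":0,"ax":0,"ay":0,"az":0},{"hand":0,"tx":0,"ty":0.024,"tz":0,"ax":0,"ay":0,"az":0},{"hand":0,"tx":0,"ty":0.024,"tz":0,"ax":0,"ay":0,"az":0},{"hand":0,"tx":0,"ty":0,"tz":0,"ax":0,"ay":0,"az":0}]' | grep tcp
python3 -c "
from h import *
save(read_camera('top'),'a.png',(290,165,410,255),3.3);save(read_camera('scene'),'sa.png',(255,130,375,230),3.3)"
python3 -m handwheel '[{"hand":0,"tx":0,"ty":-0.024,"tz":0,"ax":0,"ay":0,"az":0},{"hand":0,"tx":0,"ty":-0.024,"tz":0,"ax":0,"ay":0,"az":0},{"hand":0,"tx":0,"ty":0,"tz":0,"ax":0,"ay":0,"az":0}]' | grep tcp
python3 -c "
from h import *
save(read_camera('top'),'b.png',(290,165,410,255),3.3);save(read_camera('scene'),'sb.png',(255,130,375,230),3.3)
r=lambda n:cv2.resize(cv2.imread('pics/'+n),(396,297))
cv2.imwrite('pics/ab.png',np.vstack([np.hstack([r('a.png'),r('b.png')]),np.hstack([r('sa.png'),r('sb.png')])]))"
```

```text
tcp_pos: [0.5569, -0.1072, 0.259]
tcp_pos: [0.51, -0.104, 0.2613]
```

View pics/ab.png

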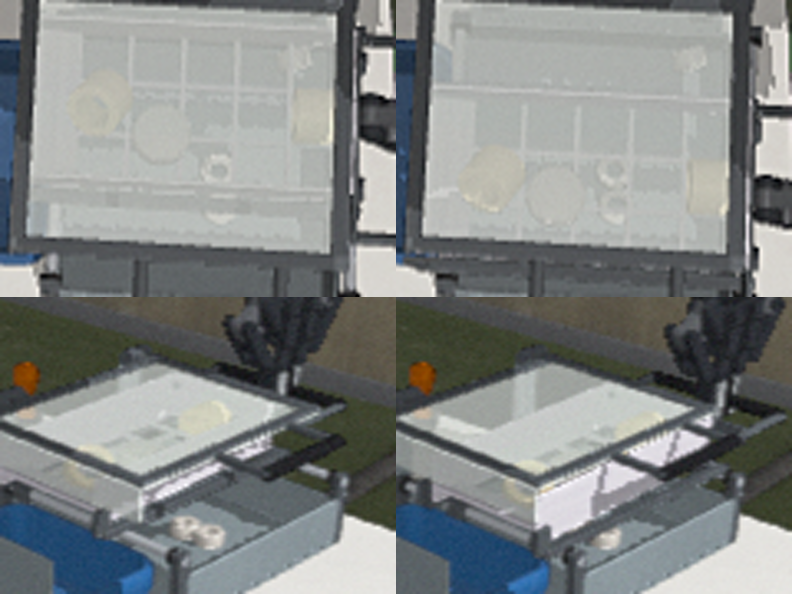

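The same two rings are seen again. A pale patch in the back of the box (690,58) stays put while the sieve moves, so it may be the third ring. Depth will settle it once the cover is up. Now I'll recentre, let go and raise the cover.

```bash
python3 -m handwheel '[{"hand":0,"tx":0,"ty":0.02,"tz":0,"ax":0,"ay":0,"az":0},{"hand":0,"tx":0,"ty":0,"tz":0,"ax":0,"ay":0,"az":0},{"hand":0.35,"tx":0,"ty":0,"tz":0,"ax":0,"ay":0,"az":0},{"hand":0.35,"tx":0,"ty":0,"tz":0,"ax":0,"ay":0,"az":0},{"hand":0.35,"tx":0,"ty":0,"tz":0,"ax":0,"ay":0,"az":0},{"hand":0.35,"tx":-0.04,"ty":0,"tz":0,"ax":0,"ay":0,"az":0},{"hand":0.35,"tx":-0.04,"ty":0,"tz":0,"ax":0,"ay":0,"az":0},{"hand":0.35,"tx":-0.04,"ty":0,"tz":0,"ax":0,"ay":0,"az":0},{"hand":0.35,"tx":0,"ty":-0.04,"tz":-0.023,"ax":0,"ay":0,"az":0},{"hand":0.35,"tx":0,"ty":-0.04,"tz":-0.023,"ax":0,"ay":0,"az":0}]'
python3 -m handwheel '[{"hand":0.5,"tx":0,"ty":-0.04,"tz":-0.023,"ax":0,"ay":0,"az":0},{"hand":0.5,"tx":0,"ty":-0.04,"tz":-0.023,"ax":0,"ay":0,"az":0},{"hand":0.5,"tx":0,"ty":-0.04,"tz":-0.023,"ax":0,"ay":0,"az":0},{"hand":0.5,"tx":0,"ty":-0.03,"tz":-0.02,"ax":0,"ay":0,"az":0},{"hand":0.5,"tx":0,"ty":0,"tz":0,"ax":-0.149,"ay":0,"az":0},{"hand":0.5,"tx":0,"ty":0,"tz":0,"ax":-0.149,"ay":0,"az":0},{"hand":0.5,"tx":0,"ty":0,"tz":0,"ax":-0.149,"ay":0,"az":0},{"hand":0.5,"tx":0,"ty":0,"tz":0,"ax":-0.149,"ay":0,"az":0},{"hand":0.5,"tx":0,"ty":0,"tz":0,"ax":-0.149,"ay":0,"az":0},{"hand":0.5,"tx":0,"ty":0,"tz":0,"ax":-0.149,"ay":0,"az":0}]'
python3 -m handwheel '[{"hand":0.5,"tx":0,"ty":0,"tz":0,"ax":-0.149,"ay":0,"az":0},{"hand":0.5,"tx":0,"ty":0,"tz":0,"ax":-0.149,"ay":0,"az":0},{"hand":0.5,"tx":0,"ty":0,"tz":0,"ax":-0.149,"ay":0,"az":0},{"hand":0.5,"tx":0,"ty":0,"tz":0,"ax":-0.149,"ay":0,"az":0},{"hand":0.5,"tx":0,"ty":0,"tz":0,"ax":-0.078,"ay":0,"az":0},{"hand":0.5,"tx":0,"ty":0,"tz":0,"ax":0,"ay":0,"az":0}]'
python3 -c "
from h import *
R=Rc(.5);g=np.r_[.3665,.0372,.2600]+R.apply([.155,0,0]);print(g,st(g))
go(g-.1*R.apply([1,0,0]),R)"
```

```text
clock: 27.65
tcp_pos: [0.4518, -0.0537, 0.3821]
orientation: [1.255, 1.168, -1.247]
wrist_force: [0.0, 0.0, -0.2]
finger_gap: 0.0301
clock: 28.65
tcp_pos: [0.3072, 0.044, 0.3787]
orientation: [0.569, 1.485, -0.571]
wrist_force: [-0.8, 0.1, -0.4]
finger_gap: 0.0428
clock: 29.25
tcp_pos: [0.3073, 0.044, 0.3786]
orientation: [0.045, 1.562, -0.052]
wrist_force: [0.6, 0.4, 0.1]
finger_gap: 0.0425
[0.44067724 0.03274402 0.1239747 ] [-112.49505708   -0.50254143  123.97470291]
t 29.25 grasp now [0.3086 0.0432 0.2237] F [0.6 0.4 0.1] gap 0.0425
shift tool [31.  -3.  11.3] mm  turn tool [-0.001 -0.492  0.005] shift after-turn axes [32.6 -3.2 -4.7]
```

```bash
python3 -m handwheel '[{"hand":0.5,"tx":0,"ty":0,"tz":0,"ax":0,"ay":-0.123,"az":0},{"hand":0.5,"tx":0,"ty":0,"tz":0,"ax":0,"ay":-0.123,"az":0},{"hand":0.5,"tx":0,"ty":0,"tz":0,"ax":0,"ay":-0.123,"az":0},{"hand":0.5,"tx":0,"ty":0,"tz":0,"ax":0,"ay":-0.123,"az":0},{"hand":0.5,"tx":0.032,"ty":-0.003,"tz":-0.005,"ax":0,"ay":0,"az":0},{"hand":0.5,"tx":0.03,"ty":0,"tz":0,"ax":0,"ay":0,"az":0},{"hand":0.5,"tx":0.02,"ty":0,"tz":0,"ax":0,"ay":0,"az":0},{"hand":0.5,"tx":0,"ty":0,"tz":0,"ax":0,"ay":0,"az":0}]'
python3 -c "
from h import *
R=Rc(.5);go([.4407,.0327,.124],R)"
```

```text
clock: 30.05
tcp_pos: [0.3415, 0.0383, 0.3008]
orientation: [0.031, 1.078, -0.06]
wrist_force: [-0.7, -0.7, -0.2]
finger_gap: 0.0432
t 30.05 grasp now [0.4146 0.0331 0.1642] F [-0.7 -0.7 -0.2] gap 0.0432
shift tool [47.7  0.6  2.8] mm  turn tool [-0.001 -0.008  0.005] shift after-turn axes [47.8  0.3  2.4]
```

```bash
python3 -m handwheel '[{"hand":0.5,"tx":0.025,"ty":0,"tz":0.003,"ax":0,"ay":-0.008,"az":0},{"hand":0.5,"tx":0.016,"ty":0,"tz":0,"ax":0,"ay":0,"az":0},{"hand":0.5,"tx":0.006,"ty":0,"tz":0,"ax":0,"ay":0,"az":0},{"hand":0.5,"tx":0,"ty":0,"tz":0,"ax":0,"ay":0,"az":0},{"hand":0,"tx":0,"ty":0,"tz":0,"ax":0,"ay":0,"az":0},{"hand":0,"tx":0,"ty":0,"tz":0,"ax":0,"ay":0,"az":0},{"hand":0,"tx":0,"ty":0,"tz":0,"ax":0,"ay":0,"az":0},{"hand":0,"tx":0,"ty":0,"tz":0,"ax":0,"ay":0,"az":0},{"hand":0,"tx":0,"ty":0,"tz":0,"ax":0,"ay":0,"az":0}]'
python3 -c "
from h import *
cov();arc(np.r_[0:1.65:12j])"
```

```text
clock: 30.95
tcp_pos: [0.3657, 0.0368, 0.2637]
orientation: [0.029, 1.07, -0.059]
wrist_force: [-13.9, 0.5, 5.3]
finger_gap: 0.0101
[-218.3   -1.8    5.7] 218.4 0.026 [-13.9   0.5   5.3] 0.010067983947220801
0.15 tx -27.3 tz 17.7
0.3 tx -24.3 tz 21.6
0.45 tx -20.8 tz 25.0
0.6 tx -16.9 tz 27.8
0.75 tx -12.5 tz 30.0
0.9 tx -7.9 tz 31.5
1.05 tx -3.1 tz 32.4
1.2 tx 1.8 tz 32.5
1.35 tx 6.6 tz 31.8
1.5 tx 11.3 tz 30.5
1.65 tx 15.7 tz 28.5
```

```bash
python3 -m handwheel '[{"hand":0,"tx":-0.014,"ty":0,"tz":0.009,"ax":0,"ay":0,"az":0},{"hand":0,"tx":-0.0133,"ty":0,"tz":0.0097,"ax":0,"ay":0,"az":0},{"hand":0,"tx":-0.0125,"ty":0,"tz":0.0105,"ax":0,"ay":0,"az":0},{"hand":0,"tx":-0.0118,"ty":0,"tz":0.0112,"ax":0,"ay":0,"az":0},{"hand":0,"tx":-0.0108,"ty":0,"tz":0.0122,"ax":0,"ay":0,"az":0},{"hand":0,"tx":-0.01,"ty":0,"tz":0.0128,"ax":0,"ay":0,"az":0},{"hand":0,"tx":-0.009,"ty":0,"tz":0.0136,"ax":0,"ay":0,"az":0},{"hand":0,"tx":-0.0079,"ty":0,"tz":0.0142,"ax":0,"ay":0,"az":0},{"hand":0,"tx":-0.0068,"ty":0,"tz":0.0148,"ax":0,"ay":0,"az":0},{"hand":0,"tx":-0.0057,"ty":0,"tz":0.0152,"ax":0,"ay":0,"az":0}]'
python3 -c "
from h import *
cov()"
python3 -m handwheel '[{"hand":0,"tx":-0.0045,"ty":0,"tz":0.0156,"ax":0,"ay":0,"az":0},{"hand":0,"tx":-0.0034,"ty":0,"tz":0.0159,"ax":0,"ay":0,"az":0},{"hand":0,"tx":-0.0022,"ty":0,"tz":0.0162,"ax":0,"ay":0,"az":0},{"hand":0,"tx":-0.0009,"ty":0,"tz":0.0162,"ax":0,"ay":0,"az":0},{"hand":0,"tx":0.0003,"ty":0,"tz":0.0163,"ax":0,"ay":0,"az":0},{"hand":0,"tx":0.0015,"ty":0,"tz":0.0162,"ax":0,"ay":0,"az":0},{"hand":0,"tx":0.0027,"ty":0,"tz":0.016,"ax":0,"ay":0,"az":0},{"hand":0,"tx":0.0039,"ty":0,"tz":0.0158,"ax":0,"ay":0,"az":0},{"hand":0,"tx":0.0051,"ty":0,"tz":0.0154,"ax":0,"ay":0,"az":0},{"hand":0,"tx":0.0062,"ty":0,"tz":0.0151,"ax":0,"ay":0,"az":0}]'
python3 -c "
from h import *
cov()"
```

```text
clock: 31.95
tcp_pos: [0.424, 0.0332, 0.4141]
orientation: [0.027, 1.068, -0.061]
wrist_force: [-17.1, -3.1, 10.2]
finger_gap: 0.0096
[-159.6   -2.2  156.3] 223.3 0.775 [-17.1  -3.1  10.2] 0.00957219673367521
clock: 32.95
tcp_pos: [0.5679, 0.0244, 0.4834]
orientation: [0.028, 1.065, -0.061]
wrist_force: [-3.8, -2.6, -1.1]
finger_gap: 0.009
[-14.9  -2.3 225.8] 226.3 1.505 [-3.8 -2.6 -1.1] 0.009007531448631161
```

Now the last stretch to the upper stop, slowly.

```bash
python3 -m handwheel '[{"hand":0,"tx":0.0037,"ty":0,"tz":0.0073,"ax":0,"ay":0,"az":0},{"hand":0,"tx":0.0039,"ty":0,"tz":0.0072,"ax":0,"ay":0,"az":0},{"hand":0,"tx":0.004,"ty":0,"tz":0.007,"ax":0,"ay":0,"az":0},{"hand":0,"tx":0.0021,"ty":0,"tz":0.0035,"ax":0,"ay":0,"az":0},{"hand":0,"tx":0.0021,"ty":0,"tz":0.0035,"ax":0,"ay":0,"az":0},{"hand":0,"tx":0,"ty":0,"tz":0,"ax":0,"ay":0,"az":0}]'
python3 -c "
from h import *
cov()"
for i in 1 2; do python3 -m handwheel '[{"hand":0,"tx":0.0011,"ty":0,"tz":0.0017,"ax":0,"ay":0,"az":0},{"hand":0,"tx":0.0011,"ty":0,"tz":0.0017,"ax":0,"ay":0,"az":0},{"hand":0,"tx":0,"ty":0,"tz":0,"ax":0,"ay":0,"az":0}]'; python3 -c "
from h import *
cov()"; done
```

```text
clock: 33.55
tcp_pos: [0.5976, 0.0226, 0.4844]
orientation: [0.027, 1.072, -0.061]
wrist_force: [-22.1, -3.8, 7.7]
finger_gap: 0.0095
[ 13.9  -2.5 226.3] 226.7 1.632 [-22.1  -3.8   7.7] 0.009452296096038527
clock: 33.85
tcp_pos: [0.5989, 0.0226, 0.4849]
orientation: [0.027, 1.079, -0.061]
wrist_force: [-37.6, -4.4, 12.7]
finger_gap: 0.0096
[ 14.3  -2.5 226.2] 226.7 1.634 [-37.6  -4.4  12.7] 0.009587755890221308
clock: 34.15
tcp_pos: [0.6004, 0.0226, 0.4854]
orientation: [0.026, 1.087, -0.061]
wrist_force: [-54.2, -3.2, 18.3]
finger_gap: 0.0089
[ 14.7  -2.5 226.2] 226.7 1.636 [-54.2  -3.2  18.3] 0.008855439620878187
```

```bash
python3 -m handwheel '[{"hand":0,"tx":-0.0022,"ty":0,"tz":-0.0036,"ax":0,"ay":0,"az":0},{"hand":0.5,"tx":0,"ty":0,"tz":0,"ax":0,"ay":0,"az":0},{"hand":0.5,"tx":0,"ty":0,"tz":0,"ax":0,"ay":0,"az":0},{"hand":0.5,"tx":0,"ty":0,"tz":0,"ax":0,"ay":0,"az":0},{"hand":0.5,"tx":-0.02,"ty":0,"tz":0,"ax":0,"ay":0,"az":0},{"hand":0.5,"tx":-0.03,"ty":0,"tz":0,"ax":0,"ay":0,"az":0},{"hand":0.5,"tx":-0.045,"ty":0,"tz":0,"ax":0,"ay":0,"az":0},{"hand":0.5,"tx":0,"ty":0,"tz":-0.04,"ax":0,"ay":0.12,"az":0},{"hand":0.5,"tx":0,"ty":0,"tz":-0.04,"ax":0,"ay":0.12,"az":0},{"hand":0.5,"tx":0,"ty":0,"tz":-0.04,"ax":0,"ay":0.13,"az":0}]'
python3 -m handwheel '[{"hand":0.5,"tx":0,"ty":0.03,"tz":0,"ax":0.149,"ay":0.13,"az":0},{"hand":0.35,"tx":0,"ty":0,"tz":0,"ax":0.149,"ay":0,"az":0},{"hand":0.35,"tx":0,"ty":0,"tz":0,"ax":0.149,"ay":0,"az":0},{"hand":0.35,"tx":0,"ty":0,"tz":0,"ax":0.149,"ay":0,"az":0},{"hand":0.35,"tx":0,"ty":0,"tz":0,"ax":0.149,"ay":0,"az":0},{"hand":0.35,"tx":0,"ty":0,"tz":0,"ax":0.149,"ay":0,"az":0},{"hand":0.35,"tx":0,"ty":0,"tz":0,"ax":0.149,"ay":0,"az":0},{"hand":0.35,"tx":0,"ty":0,"tz":0,"ax":0.149,"ay":0,"az":0},{"hand":0.35,"tx":0,"ty":0,"tz":0,"ax":0.149,"ay":0,"az":0},{"hand":0.35,"tx":0,"ty":0,"tz":0,"ax":0.149,"ay":0,"az":0}]'
python3 -c "
from h import *
go(w(-15,-135,300),Rt(-np.pi/2+YAW))"
```

```text
clock: 35.15
tcp_pos: [0.4474, 0.033, 0.5192]
orientation: [0.041, 1.438, -0.054]
wrist_force: [0.6, 0.8, -0.4]
finger_gap: 0.0428
clock: 36.15
tcp_pos: [0.4508, 0.0629, 0.5197]
orientation: [1.19, 1.202, -1.145]
wrist_force: [-0.5, 0.3, 0.1]
finger_gap: 0.0297
t 36.15 grasp now [0.4569 0.0628 0.3648] F [-0.5  0.3  0.1] gap 0.0297
shift tool [ 67.9  68.1 173.8] mm  turn tool [ 0.109  0.001 -0.039] shift after-turn axes [ 64.7  89.2 165.2]
```

```bash
python3 -m handwheel '[{"hand":0.35,"tx":0,"ty":0,"tz":0,"ax":0.109,"ay":0,"az":-0.039},{"hand":0.35,"tx":0.013,"ty":0.018,"tz":0.033,"ax":0,"ay":0,"az":0},{"hand":0.35,"tx":0.013,"ty":0.018,"tz":0.033,"ax":0,"ay":0,"az":0},{"hand":0.35,"tx":0.013,"ty":0.018,"tz":0.033,"ax":0,"ay":0,"az":0},{"hand":0.35,"tx":0.013,"ty":0.018,"tz":0.033,"ax":0,"ay":0,"az":0},{"hand":0.35,"tx":0.013,"ty":0.017,"tz":0.033,"ax":0,"ay":0,"az":0},{"hand":0.35,"tx":0.04,"ty":0,"tz":0,"ax":0,"ay":0,"az":0},{"hand":0.35,"tx":0.04,"ty":0,"tz":0,"ax":0,"ay":0,"az":0},{"hand":0.35,"tx":0,"ty":0,"tz":0,"ax":0,"ay":0,"az":0}]'
python3 -c "
from h import *
go(w(-15,-135,104),Rt(-np.pi/2+YAW))
for n in ('top','scene'):
    c=read_camera(n);P=cloud(c);S=st(P.reshape(-1,3)).reshape(P.shape)
    f=c['frame'].astype(int)
    for nm,lo,hi,X,Y in (('catch',10,25,86,86),('sieve',81,110,46,79)):
        m=(S[...,2]>lo)&(S[...,2]<hi)&(abs(S[...,0])<X-3)&(abs(S[...,1])<Y-3)
        k,l,sa,ce=cv2.connectedComponentsWithStats(m.astype(np.uint8),connectivity=4)
        for i in range(1,k):
            if sa[i,4]>12:q=S[l==i];print(n,nm,sa[i,4],np.median(q,0).round(),'ext',np.ptp(q,axis=0).round(),'zmax',q[:,2].max().round(),'rgb',f[l==i].mean(0).round())
c=read_camera('top');a=cv2.cvtColor(c['frame'],cv2.COLOR_RGB2BGR)
b=cv2.imread('pics/top0.png')
cv2.imwrite('pics/cmp.png',np.hstack([cv2.resize(i[160:265,295:410],(400,365),interpolation=cv2.INTER_CUBIC) for i in (b,a)]))"
```

```text
clock: 37.05
tcp_pos: [0.5289, -0.107, 0.3664]
orientation: [1.244, 1.197, -1.26]
wrist_force: [-0.6, 0.1, -1.1]
finger_gap: 0.0303
t 37.05 grasp now [ 0.5265 -0.1064  0.2115] F [-0.6  0.1 -1.1] gap 0.0303
shift tool [107.4   2.7   0.6] mm  turn tool [ 0.005 -0.003  0.016] shift after-turn axes [107.4   1.    0.3]
top catch 14 [ 77. -54.  23.] ext [ 7.  8. 11.] zmax 25.0 rgb [106. 103. 100.]
top catch 41 [  5. -11.  16.] ext [16. 18.  7.] zmax 20.0 rgb [137. 133. 129.]
top catch 52 [-21. -13.  16.] ext [24. 16.  9.] zmax 19.0 rgb [177. 172. 166.]
top sieve 453 [-7. 40. 97.] ext [46. 64. 27.] zmax 108.0 rgb [175. 166. 149.]
top sieve 223 [ -2. -63.  97.] ext [33. 25. 23.] zmax 104.0 rgb [198. 184. 146.]
scene catch 61 [-22. -12.  14.] ext [34. 26.  8.] zmax 18.0 rgb [184. 180. 173.]
scene sieve 100 [ -5. -58.  94.] ext [34. 26. 19.] zmax 101.0 rgb [215. 201. 149.]
scene sieve 185 [-7. 46. 96.] ext [40. 62. 24.] zmax 106.0 rgb [187. 177. 153.]
```

View pics/cmp.png

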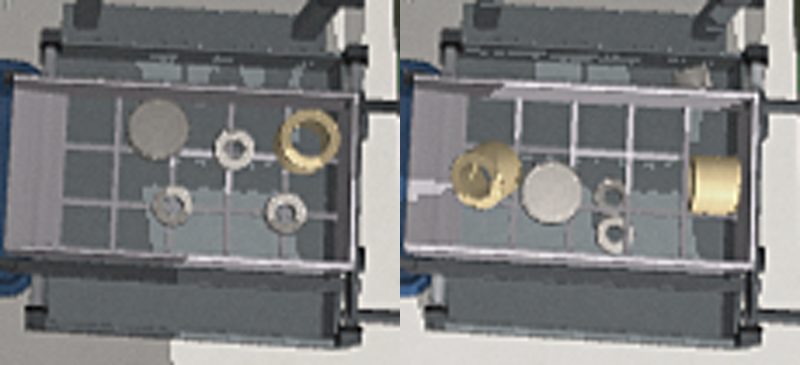

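All three rings are down: two on the box floor, and the third stands in the rear corner, right picture (690,75), stand (77,-54), where nothing was before. The three large parts are still on the sieve. Now I'll grip the handle to tip it.

```bash
python3 -m handwheel '[{"hand":0.35,"tx":0.04,"ty":0.002,"tz":0,"ax":0.005,"ay":0,"az":0.016},{"hand":0.35,"tx":0.03,"ty":0,"tz":0.001,"ax":0,"ay":0,"az":0},{"hand":0.35,"tx":0.025,"ty":0,"tz":0,"ax":0,"ay":0,"az":0},{"hand":0.35,"tx":0.013,"ty":0,"tz":0,"ax":0,"ay":0,"az":0},{"hand":0.35,"tx":0,"ty":0,"tz":0,"ax":0,"ay":0,"az":0},{"hand":0,"tx":0,"ty":0,"tz":0,"ax":0,"ay":0,"az":0},{"hand":0,"tx":0,"ty":0,"tz":0,"ax":0,"ay":0,"az":0},{"hand":0,"tx":0,"ty":0,"tz":0,"ax":0,"ay":0,"az":0},{"hand":0,"tx":0,"ty":0,"tz":0,"ax":0,"ay":0,"az":0}]'
python3 -c "
from h import *
go(w(-15,-135,104),Rt(-np.pi/2+YAW))
a=np.r_[0:1.4:15j];y=-249*np.cos(a)+17*np.sin(a);z=249*np.sin(a)+17*np.cos(a)
for k in range(1,15):print(a[k].round(2),'dy',(y[k]-y[k-1]).round(1),'dz',(z[k]-z[k-1]).round(1))"
```

```text
clock: 38.1
tcp_pos: [0.534, -0.1073, 0.27]
orientation: [1.263, 1.166, -1.236]
wrist_force: [-0.1, 5.1, 0.6]
finger_gap: 0.0091
t 38.1 grasp now [ 0.5373 -0.1073  0.1151] F [-0.1  5.1  0.6] gap 0.0091
shift tool [10.9 -4.3  0.3] mm  turn tool [ 0.001 -0.001 -0.021] shift after-turn axes [11.  -4.1  0.3]
0.1 dy 2.9 dz 24.8
0.2 dy 5.4 dz 24.4
0.3 dy 7.8 dz 23.7
0.4 dy 10.1 dz 22.8
0.5 dy 12.4 dz 21.7
0.6 dy 14.5 dz 20.3
0.7 dy 16.4 dz 18.8
0.8 dy 18.2 dz 17.1
0.9 dy 19.8 dz 15.2
1.0 dy 21.2 dz 13.1
1.1 dy 22.4 dz 10.9
1.2 dy 23.4 dz 8.6
1.3 dy 24.2 dz 6.2
1.4 dy 24.7 dz 3.8
```

The grip is 11 mm high on the bar, so I'll regrip lower.

```bash
python3 -m handwheel '[{"hand":0.35,"tx":0,"ty":0,"tz":0,"ax":0,"ay":0,"az":-0.02},{"hand":0.35,"tx":0,"ty":0,"tz":0,"ax":0,"ay":0,"az":0},{"hand":0.35,"tx":0.012,"ty":-0.004,"tz":0,"ax":0,"ay":0,"az":0},{"hand":0.35,"tx":0,"ty":0,"tz":0,"ax":0,"ay":0,"az":0},{"hand":0,"tx":0,"ty":0,"tz":0,"ax":0,"ay":0,"az":0},{"hand":0,"tx":0,"ty":0,"tz":0,"ax":0,"ay":0,"az":0},{"hand":0,"tx":0,"ty":0,"tz":0,"ax":0,"ay":0,"az":0},{"hand":0,"tx":0,"ty":0,"tz":0,"ax":0,"ay":0,"az":0}]'
python3 -c "
from h import *
go(w(-15,-135,104),Rt(-np.pi/2+YAW))"
```

```text
clock: 38.9
tcp_pos: [0.5288, -0.107, 0.2545]
orientation: [1.252, 1.187, -1.255]
wrist_force: [0.6, 5.4, -0.3]
finger_gap: 0.0099
t 38.9 grasp now [ 0.528  -0.1066  0.0995] F [ 0.6  5.4 -0.3] gap 0.0099
shift tool [-4.5  1.1  0.3] mm  turn tool [ 0.001 -0.002  0.006] shift after-turn axes [-4.5  1.1  0.3]
```

```bash
python3 -m handwheel '[{"hand":0,"tx":-0.0124,"ty":0,"tz":-0.0012,"ax":0,"ay":0,"az":0},{"hand":0,"tx":-0.0124,"ty":0,"tz":-0.0017,"ax":0,"ay":0,"az":0},{"hand":0,"tx":-0.0122,"ty":0,"tz":-0.0024,"ax":0,"ay":0,"az":0},{"hand":0,"tx":-0.0122,"ty":0,"tz":-0.003,"ax":0,"ay":0,"az":0},{"hand":0,"tx":-0.0119,"ty":0,"tz":-0.0036,"ax":0,"ay":0,"az":0},{"hand":0,"tx":-0.0118,"ty":0,"tz":-0.0042,"ax":0,"ay":0,"az":0},{"hand":0,"tx":-0.0115,"ty":0,"tz":-0.0048,"ax":0,"ay":0,"az":0},{"hand":0,"tx":-0.0113,"ty":0,"tz":-0.0053,"ax":0,"ay":0,"az":0},{"hand":0,"tx":-0.011,"ty":0,"tz":-0.0059,"ax":0,"ay":0,"az":0},{"hand":0,"tx":-0.0107,"ty":0,"tz":-0.0065,"ax":0,"ay":0,"az":0}]'
cat >> h.py <<'E'
def pan():
    s=read_state();g=st(s['tcp_pos']+Ro.from_rotvec(s['orientation']).apply([.155,0,0]))
    y,z=g[1]-114,g[2]-83;print(g.round(1),"r",np.hypot(y,z).round(1),"angle",(np.arctan2(z,-y)-.068).round(3),s["wrist_force"].round(1),s["finger_gap"].round(4))
E
python3 -c "
from h import *
pan()"
```

```text
clock: 39.9
tcp_pos: [0.5317, -0.069, 0.3728]
orientation: [1.249, 1.184, -1.257]
wrist_force: [-0.1, 4.3, -8.8]
finger_gap: 0.0097Traceback (most recent call last):
  File "<string>", line 3, in <module>
    pan()
    ~~~^^
  File "h.py", line 56, in pan
    y,z=g[1]-114,g[2]-83;print(g.round(1),"r",np.hypot(y,z).round(1),"angle",(np.arctan2(z,-y)-.068).round(3),s["wrist_force"].round(1),s["finger_gap"].round(4))
                                                                                                                                        ^^^^^^^^^^^^^^^^^^^^^
AttributeError: 'float' object has no attribute 'round'
```

```bash
sed -i 's/s\["finger_gap"\].round(4))/s["finger_gap"])/' h.py; python3 -m handwheel '[{"hand":0,"tx":-0.0103,"ty":0,"tz":-0.007,"ax":0,"ay":0,"az":0},{"hand":0,"tx":-0.01,"ty":0,"tz":-0.0075,"ax":0,"ay":0,"az":0},{"hand":0,"tx":-0.0096,"ty":0,"tz":-0.008,"ax":0,"ay":0,"az":0},{"hand":0,"tx":-0.0092,"ty":0,"tz":-0.0084,"ax":0,"ay":0,"az":0},{"hand":0,"tx":-0.0088,"ty":0,"tz":-0.0089,"ax":0,"ay":0,"az":0},{"hand":0,"tx":-0.0083,"ty":0,"tz":-0.0093,"ax":0,"ay":0,"az":0},{"hand":0,"tx":-0.0078,"ty":0,"tz":-0.0097,"ax":0,"ay":0,"az":0},{"hand":0,"tx":-0.0074,"ty":0,"tz":-0.0101,"ax":0,"ay":0,"az":0},{"hand":0,"tx":-0.0068,"ty":0,"tz":-0.0104,"ax":0,"ay":0,"az":0},{"hand":0,"tx":-0.0063,"ty":0,"tz":-0.0108,"ax":0,"ay":0,"az":0}]'
python3 -c "
from h import *
pan()"
```

```text
clock: 40.9
tcp_pos: [0.5374, 0.0203, 0.4601]
orientation: [1.251, 1.176, -1.256]
wrist_force: [-0.4, -5.6, 2.4]
finger_gap: 0.01
[-15.1  -7.9 305.1] r 253.3 angle 1.001 [-0.4 -5.6  2.4] 0.010025794801311692
```

```bash
python3 -m handwheel '[{"hand":0,"tx":-0.0057,"ty":0,"tz":-0.0111,"ax":0,"ay":0,"az":0},{"hand":0,"tx":-0.0052,"ty":0,"tz":-0.0113,"ax":0,"ay":0,"az":0},{"hand":0,"tx":-0.0046,"ty":0,"tz":-0.0116,"ax":0,"ay":0,"az":0},{"hand":0,"tx":-0.004,"ty":0,"tz":-0.0118,"ax":0,"ay":0,"az":0},{"hand":0,"tx":-0.0034,"ty":0,"tz":-0.012,"ax":0,"ay":0,"az":0},{"hand":0,"tx":-0.0028,"ty":0,"tz":-0.0122,"ax":0,"ay":0,"az":0},{"hand":0,"tx":-0.0022,"ty":0,"tz":-0.0123,"ax":0,"ay":0,"az":0},{"hand":0,"tx":-0.0014,"ty":0,"tz":-0.009,"ax":0,"ay":0,"az":0},{"hand":0,"tx":0,"ty":0,"tz":0,"ax":0,"ay":0,"az":0},{"hand":0,"tx":0,"ty":0,"tz":0,"ax":0,"ay":0,"az":0}]'
python3 -c "
from h import *
pan()
for n in ('scene','top'):
    c=read_camera(n);P=cloud(c);f=c['frame'].astype(int);S=st(P.reshape(-1,3)).reshape(P.shape)
    m=(f[...,0]>f[...,2]+35)&(abs(S[...,0])<150)&(S[...,1]>-150)&(S[...,1]<300)
    k,l,sa,ce=cv2.connectedComponentsWithStats(m.astype(np.uint8))
    for i in range(1,k):
        if sa[i,4]>12:q=S[l==i];print(n,sa[i,4],np.median(q,0).round(),np.ptp(q,axis=0).round())
save(read_camera('scene'),'s_tip.png',(210,60,400,250),3)"
```

```text
clock: 41.9
tcp_pos: [0.5425, 0.1126, 0.4909]
orientation: [1.254, 1.178, -1.249]
wrist_force: [-1.3, -1.7, 8.9]
finger_gap: 0.0094
[-15.   85.4 335.9] r 254.6 angle 1.39 [-1.3 -1.7  8.9] 0.00936917112095328
top 26 [ 29. 140.  29.] [ 62.  27. 355.]
```

At 1.39 rad no brass is visible on the sieve face. Lowering it back the same way.

```bash
python3 -m handwheel '[{"hand":0,"tx":0.0014,"ty":0,"tz":0.009,"ax":0,"ay":0,"az":0},{"hand":0,"tx":0.0022,"ty":0,"tz":0.0123,"ax":0,"ay":0,"az":0},{"hand":0,"tx":0.0028,"ty":0,"tz":0.0122,"ax":0,"ay":0,"az":0},{"hand":0,"tx":0.0034,"ty":0,"tz":0.012,"ax":0,"ay":0,"az":0},{"hand":0,"tx":0.004,"ty":0,"tz":0.0118,"ax":0,"ay":0,"az":0},{"hand":0,"tx":0.0046,"ty":0,"tz":0.0116,"ax":0,"ay":0,"az":0},{"hand":0,"tx":0.0052,"ty":0,"tz":0.0113,"ax":0,"ay":0,"az":0},{"hand":0,"tx":0.0057,"ty":0,"tz":0.0111,"ax":0,"ay":0,"az":0},{"hand":0,"tx":0.0063,"ty":0,"tz":0.0108,"ax":0,"ay":0,"az":0},{"hand":0,"tx":0.0068,"ty":0,"tz":0.0104,"ax":0,"ay":0,"az":0}]' | grep force
python3 -m handwheel '[{"hand":0,"tx":0.0074,"ty":0,"tz":0.0101,"ax":0,"ay":0,"az":0},{"hand":0,"tx":0.0078,"ty":0,"tz":0.0097,"ax":0,"ay":0,"az":0},{"hand":0,"tx":0.0083,"ty":0,"tz":0.0093,"ax":0,"ay":0,"az":0},{"hand":0,"tx":0.0088,"ty":0,"tz":0.0089,"ax":0,"ay":0,"az":0},{"hand":0,"tx":0.0092,"ty":0,"tz":0.0084,"ax":0,"ay":0,"az":0},{"hand":0,"tx":0.0096,"ty":0,"tz":0.008,"ax":0,"ay":0,"az":0},{"hand":0,"tx":0.01,"ty":0,"tz":0.0075,"ax":0,"ay":0,"az":0},{"hand":0,"tx":0.0103,"ty":0,"tz":0.007,"ax":0,"ay":0,"az":0},{"hand":0,"tx":0.0107,"ty":0,"tz":0.0065,"ax":0,"ay":0,"az":0},{"hand":0,"tx":0.011,"ty":0,"tz":0.0059,"ax":0,"ay":0,"az":0}]' | grep force
python3 -c "
from h import *
pan()
for n in ('scene','top'):
    c=read_camera(n);P=cloud(c);f=c['frame'].astype(int);S=st(P.reshape(-1,3)).reshape(P.shape)
    m=(S[...,2]>6)&(S[...,2]<50)&(abs(S[...,0]-2)<52)&(abs(S[...,1]-150)<34)
    m&=(f[...,2]<f[...,0]+12)
    k,l,sa,ce=cv2.connectedComponentsWithStats(m.astype(np.uint8))
    for i in range(1,k):
        if sa[i,4]>12:q=S[l==i];print(n,sa[i,4],np.median(q,0).round(),np.ptp(q,axis=0).round(),f[l==i].mean(0).round())"
```

```text
wrist_force: [-0.7, -0.5, 1.7]
wrist_force: [0.1, 3.0, -1.3]
[ -16.5 -109.8  194.2] r 249.9 angle 0.393 [ 0.1  3.  -1.3] 0.009305629048371353
top 330 [ 16. 154.  30.] [68. 42. 42.] [168. 159. 133.]
```

```bash
python3 -m handwheel '[{"hand":0,"tx":0.0113,"ty":0,"tz":0.0053,"ax":0,"ay":0,"az":0},{"hand":0,"tx":0.0115,"ty":0,"tz":0.0048,"ax":0,"ay":0,"az":0},{"hand":0,"tx":0.0118,"ty":0,"tz":0.0042,"ax":0,"ay":0,"az":0},{"hand":0,"tx":0.0119,"ty":0,"tz":0.0036,"ax":0,"ay":0,"az":0},{"hand":0,"tx":0.0122,"ty":0,"tz":0.003,"ax":0,"ay":0,"az":0},{"hand":0,"tx":0.0122,"ty":0,"tz":0.0024,"ax":0,"ay":0,"az":0},{"hand":0,"tx":0.0064,"ty":0,"tz":0.001,"ax":0,"ay":0,"az":0},{"hand":0,"tx":0.006,"ty":0,"tz":0.0007,"ax":0,"ay":0,"az":0},{"hand":0,"tx":0.0064,"ty":0,"tz":0.0006,"ax":0,"ay":0,"az":0},{"hand":0,"tx":0.006,"ty":0,"tz":0.0006,"ax":0,"ay":0,"az":0}]' | grep force
python3 -m handwheel '[{"hand":0,"tx":0,"ty":0,"tz":0,"ax":0,"ay":0,"az":0}]'
python3 -c "
from h import *
pan()"
```

```text
wrist_force: [-0.4, 12.2, 26.0]
clock: 45.25
tcp_pos: [0.5305, -0.1071, 0.2588]
orientation: [1.255, 1.18, -1.249]
wrist_force: [-0.4, 10.8, 11.8]
finger_gap: 0.0096
[ -14.  -134.5  103.8] r 249.4 angle 0.015 [-0.4 10.8 11.8] 0.009607717224916434
```

```bash
python3 -m handwheel '[{"hand":0.35,"tx":0,"ty":0,"tz":0,"ax":0,"ay":0,"az":0},{"hand":0.35,"tx":0,"ty":0,"tz":0,"ax":0,"ay":0,"az":0},{"hand":0.35,"tx":0,"ty":0,"tz":0,"ax":0,"ay":0,"az":0},{"hand":0.35,"tx":-0.04,"ty":0,"tz":0,"ax":0,"ay":0,"az":0},{"hand":0.35,"tx":-0.04,"ty":0,"tz":0,"ax":0,"ay":0,"az":0},{"hand":0.35,"tx":-0.04,"ty":0,"tz":0,"ax":0,"ay":0,"az":0},{"hand":0.35,"tx":0,"ty":0,"tz":0,"ax":0,"ay":0,"az":0}]'
python3 -c "
from h import *
I=[]
for n,b in (('top',(250,160,430,280)),('scene',(210,100,390,250))):
    c=read_camera(n);P=cloud(c);f=c['frame'].astype(int);S=st(P.reshape(-1,3)).reshape(P.shape)
    for nm,m in (('sieve',(S[...,2]>81)&(S[...,2]<108)&(abs(S[...,0])<42)&(abs(S[...,1])<75)),('bin',(S[...,2]>6)&(S[...,2]<50)&(abs(S[...,0]-2)<60)&(abs(S[...,1]-150)<45)&(f[...,2]<f[...,0]+12))):
        k,l,sa,ce=cv2.connectedComponentsWithStats(m.astype(np.uint8))
        for i in range(1,k):
            if sa[i,4]>12:q=S[l==i];print(n,nm,sa[i,4],np.median(q,0).round(),np.ptp(q,axis=0).round(),f[l==i].mean(0).round())
    bar=(S[...,2]>95)&(S[...,2]<112)&(S[...,1]<-128)&(S[...,1]>-143)&(abs(S[...,0]+15)<40)
    if bar.any():print(n,'bar z',np.median(S[bar],0).round(1))
    I.append(cv2.resize(c['frame'][b[1]:b[3],b[0]:b[2],::-1],(400,int(400*(b[3]-b[1])/(b[2]-b[0]))),interpolation=cv2.INTER_CUBIC))
h=max(i.shape[0] for i in I);I=[cv2.copyMakeBorder(i,0,h-i.shape[0],0,0,0) for i in I];cv2.imwrite('pics/last.png',np.hstack(I))"
```

```text
clock: 45.95
tcp_pos: [0.5305, -0.109, 0.3823]
orientation: [1.252, 1.169, -1.25]
wrist_force: [0.5, -0.6, 0.7]
finger_gap: 0.0301
top bin 350 [ 22. 154.  30.] [75. 42. 44.] [166. 157. 132.]
top bar z [ -28.9 -133.6  104.9]
scene bar z [ -16.1 -131.   103.2]
```

View pics/last.png

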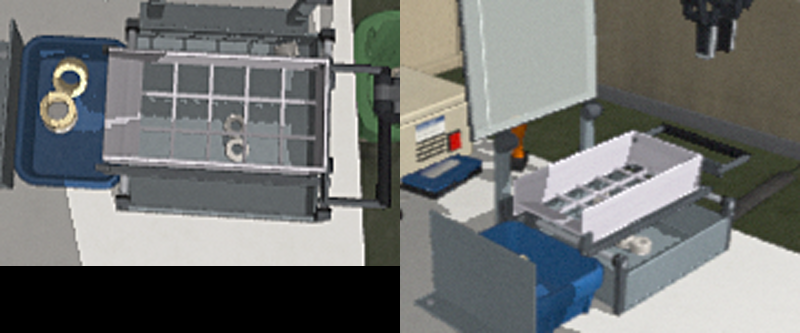

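The sieve is empty. Two brass bushings are in the bin, with grey visible through the bore of the lower one at (58,112), probably the knob. I'll check heights there while moving on to the cover.

```bash
python3 -c "
from h import *
c=read_camera('top');P=cloud(c);S=st(P.reshape(-1,3)).reshape(P.shape)
for x,y in ((58,112),(71,77)):
    u,v=int(250+x*.45),int(160+y*.45);print(u,v,S[v-9:v+10:3,u-9:u+10:3,2].round().astype(int).tolist(),c['frame'][v,u],S[v,u].round())
f=c['frame'].astype(int);m=(S[...,1]>96)&(S[...,1]<190)&(abs(S[...,0])<60)&(S[...,2]<60)&(f[...,2]<f[...,0]+12)
print(cv2.boundingRect(m.astype(np.uint8)), S[m].min(0).round(),S[m].max(0).round())
R=Rc(.5);bar=np.r_[.6725,.0195,.338];go(bar-.09*R.apply([1,0,0]),R)
w_=(f.max(2)<60)&(S[...,2]>310)&(S[...,2]<360)&(abs(S[...,1])<50)&(S[...,0]>80);print('bar',S[w_].mean(0),w_.sum())"
```

```text
276 210 [[3, 3, 5, 51, 27, 31, 30], [5, 48, 51, 48, 52, 3, 2], [4, 52, 25, 26, 24, 50, 1], [5, 49, 27, 24, 25, 50, 2], [5, 51, 24, 26, 51, 54, 4], [5, 25, 53, 52, 47, 21, 2], [2, 3, 17, 23, 24, 3, 4]] [139 135 130] [  5. 159.  24.]
281 194 [[16, 12, 14, 15, 14, 17, 19], [2, 6, 32, 39, 33, 21, 3], [2, 36, 39, 37, 39, 35, 3], [5, 37, 3, 2, 4, 35, 4], [3, 31, 11, 2, 1, 31, 3], [4, 30, 28, 24, 30, 31, 2], [50, 53, 52, 27, 5, 2, 1]] [55 75 99] [ 45. 151.   2.]
(268, 186, 35, 49) [-46.  99.   1.] [ 60. 178.  55.]
t 46.1 grasp now [ 0.5285 -0.1088  0.2192] F [ 0.5  0.9 -1.1] gap 0.0298
shift tool [-179.2   16.8 -135.9] mm  turn tool [-1.533 -0.395  0.398] shift after-turn axes [-148.4  136.3  101.3]
bar [121.70940769  -1.41700696 341.6644544 ] 473
```

The knob lies in the bin under one bushing: through its bore I read z 24 and grey, with the bushing top at z 51. All the large parts are in, and the cover is fully up at 1.65. On to the cover handle.

```bash
python3 -m handwheel '[{"hand":0.5,"tx":-0.045,"ty":-0.015,"tz":0,"ax":0,"ay":0,"az":0},{"hand":0.5,"tx":-0.045,"ty":-0.015,"tz":0,"ax":0,"ay":0,"az":0},{"hand":0.5,"tx":-0.045,"ty":-0.015,"tz":0,"ax":0,"ay":0,"az":0},{"hand":0.5,"tx":-0.04,"ty":-0.015,"tz":-0.02,"ax":0,"ay":0,"az":0},{"hand":0.5,"tx":0,"ty":0,"tz":-0.04,"ax":0,"ay":0,"az":0},{"hand":0.5,"tx":0,"ty":0,"tz":-0.04,"ax":0,"ay":0,"az":0},{"hand":0.5,"tx":0,"ty":0,"tz":-0.03,"ax":-0.14,"ay":0,"az":0},{"hand":0.5,"tx":0,"ty":0,"tz":0,"ax":-0.149,"ay":0,"az":0},{"hand":0.5,"tx":0,"ty":0,"tz":0,"ax":-0.149,"ay":0,"az":0},{"hand":0.5,"tx":0,"ty":0,"tz":0,"ax":-0.149,"ay":0,"az":0}]'
python3 -m handwheel '[{"hand":0.5,"tx":0,"ty":0,"tz":0,"ax":-0.149,"ay":0,"az":0},{"hand":0.5,"tx":0,"ty":0,"tz":0,"ax":-0.149,"ay":0,"az":0},{"hand":0.5,"tx":0,"ty":0,"tz":0,"ax":-0.149,"ay":0,"az":0},{"hand":0.5,"tx":0,"ty":0,"tz":0,"ax":-0.149,"ay":0,"az":0},{"hand":0.5,"tx":0,"ty":0,"tz":0,"ax":-0.149,"ay":0,"az":0},{"hand":0.5,"tx":0,"ty":0,"tz":0,"ax":-0.149,"ay":0,"az":0},{"hand":0.5,"tx":0,"ty":0,"tz":0,"ax":-0.09,"ay":0,"az":0},{"hand":0.5,"tx":0,"ty":0,"tz":0,"ax":0,"ay":-0.125,"az":0},{"hand":0.5,"tx":0,"ty":0,"tz":0,"ax":0,"ay":-0.125,"az":0},{"hand":0.5,"tx":0,"ty":0,"tz":0,"ax":0,"ay":-0.125,"az":0}]'
python3 -m handwheel '[{"hand":0.5,"tx":0,"ty":0,"tz":0,"ax":0,"ay":-0.125,"az":0},{"hand":0.5,"tx":0,"ty":0,"tz":0,"ax":0,"ay":0,"az":0}]'
python3 -c "
from h import *
R=Rc(.5);bar=np.r_[.6745,.0195,.338];go(bar-.09*R.apply([1,0,0]),R);go(bar,R)"
```

```text
clock: 47.1
tcp_pos: [0.4788, 0.0257, 0.5473]
orientation: [0.803, 1.423, -0.813]
wrist_force: [0.5, -0.2, 1.2]
finger_gap: 0.0427
clock: 48.1
tcp_pos: [0.4789, 0.0252, 0.5473]
orientation: [0.034, 1.2, -0.053]
wrist_force: [-0.1, 0.1, -0.1]
finger_gap: 0.0423
clock: 48.3
tcp_pos: [0.4775, 0.0254, 0.5476]
orientation: [0.03, 1.078, -0.054]
wrist_force: [0.1, 0.4, -0.9]
finger_gap: 0.0424
t 48.3 grasp now [0.5506 0.0208 0.411 ] F [ 0.1  0.4 -0.9] gap 0.0424
shift tool [32.8  5.9 72.7] mm  turn tool [ 0.002 -0.008  0.001] shift after-turn axes [33.3  5.9 72.4]
t 48.3 grasp now [0.5506 0.0208 0.411 ] F [ 0.1  0.4 -0.9] gap 0.0424
shift tool [122.8   6.   73.4] mm  turn tool [ 0.002 -0.008  0.001] shift after-turn axes [123.3   5.9  72.4]
```

```bash
python3 -m handwheel '[{"hand":0.5,"tx":0.016,"ty":0.003,"tz":0.036,"ax":0,"ay":-0.008,"az":0},{"hand":0.5,"tx":0.016,"ty":0.003,"tz":0.0365,"ax":0,"ay":0,"az":0},{"hand":0.5,"tx":0.04,"ty":0,"tz":0,"ax":0,"ay":0,"az":0},{"hand":0.5,"tx":0.03,"ty":0,"tz":0,"ax":0,"ay":0,"az":0},{"hand":0.5,"tx":0.017,"ty":0,"tz":0,"ax":0,"ay":0,"az":0},{"hand":0.5,"tx":0,"ty":0,"tz":0,"ax":0,"ay":0,"az":0},{"hand":0,"tx":0,"ty":0,"tz":0,"ax":0,"ay":0,"az":0},{"hand":0,"tx":0,"ty":0,"tz":0,"ax":0,"ay":0,"az":0},{"hand":0,"tx":0,"ty":0,"tz":0,"ax":0,"ay":0,"az":0},{"hand":0,"tx":0,"ty":0,"tz":0,"ax":0,"ay":0,"az":0}]'
python3 -c "
from h import *
cov();arc(np.r_[1.65:0.15:11j,.1,.05,.02,0])"
```

```text
clock: 49.3
tcp_pos: [0.5976, 0.0244, 0.4827]
orientation: [0.03, 1.067, -0.054]
wrist_force: [-4.8, 0.5, 0.3]
finger_gap: 0.0092
[ 14.4   0.4 224.9] 225.4 1.635 [-4.8  0.5  0.3] 0.009167867849382252
1.5 tx -15.7 tz -28.5
1.35 tx -11.3 tz -30.5
1.2 tx -6.6 tz -31.8
1.05 tx -1.8 tz -32.5
0.9 tx 3.1 tz -32.4
0.75 tx 7.9 tz -31.5
0.6 tx 12.5 tz -30.0
0.45 tx 16.9 tz -27.8
0.3 tx 20.8 tz -25.0
0.15 tx 24.3 tz -21.6
0.1 tx 8.8 tz -6.3
0.05 tx 9.1 tz -5.9
0.02 tx 5.6 tz -3.3
0.0 tx 3.8 tz -2.1
```

```bash
python3 -m handwheel '[{"hand":0,"tx":-0.0084,"ty":0,"tz":-0.0139,"ax":0,"ay":0,"az":0},{"hand":0,"tx":-0.0073,"ty":0,"tz":-0.0146,"ax":0,"ay":0,"az":0},{"hand":0,"tx":-0.0062,"ty":0,"tz":-0.0151,"ax":0,"ay":0,"az":0},{"hand":0,"tx":-0.0051,"ty":0,"tz":-0.0154,"ax":0,"ay":0,"az":0},{"hand":0,"tx":-0.0039,"ty":0,"tz":-0.0158,"ax":0,"ay":0,"az":0},{"hand":0,"tx":-0.0027,"ty":0,"tz":-0.016,"ax":0,"ay":0,"az":0},{"hand":0,"tx":-0.0015,"ty":0,"tz":-0.0162,"ax":0,"ay":0,"az":0},{"hand":0,"tx":-0.0003,"ty":0,"tz":-0.0163,"ax":0,"ay":0,"az":0},{"hand":0,"tx":0.0009,"ty":0,"tz":-0.0162,"ax":0,"ay":0,"az":0},{"hand":0,"tx":0.0022,"ty":0,"tz":-0.0162,"ax":0,"ay":0,"az":0}]' |grep force
python3 -m handwheel '[{"hand":0,"tx":0.0034,"ty":0,"tz":-0.0159,"ax":0,"ay":0,"az":0},{"hand":0,"tx":0.0045,"ty":0,"tz":-0.0156,"ax":0,"ay":0,"az":0},{"hand":0,"tx":0.0057,"ty":0,"tz":-0.0152,"ax":0,"ay":0,"az":0},{"hand":0,"tx":0.0068,"ty":0,"tz":-0.0148,"ax":0,"ay":0,"az":0},{"hand":0,"tx":0.0079,"ty":0,"tz":-0.0142,"ax":0,"ay":0,"az":0},{"hand":0,"tx":0.009,"ty":0,"tz":-0.0136,"ax":0,"ay":0,"az":0},{"hand":0,"tx":0.01,"ty":0,"tz":-0.0128,"ax":0,"ay":0,"az":0},{"hand":0,"tx":0.0108,"ty":0,"tz":-0.0122,"ax":0,"ay":0,"az":0},{"hand":0,"tx":0.0118,"ty":0,"tz":-0.0112,"ax":0,"ay":0,"az":0},{"hand":0,"tx":0.006,"ty":0,"tz":-0.005,"ax":0,"ay":0,"az":0}]' |grep force
python3 -c "
from h import *
cov()"
```

```text
wrist_force: [-2.4, 4.0, 8.6]
wrist_force: [-7.1, 0.7, 2.3]
[-215.1    2.    47. ] 220.2 0.215 [-7.1  0.7  2.3] 0.009237676965263094
```

```bash
python3 -m handwheel '[{"hand":0,"tx":0.0058,"ty":0,"tz":-0.0045,"ax":0,"ay":0,"az":0},{"hand":0,"tx":0.005,"ty":0,"tz":-0.0037,"ax":0,"ay":0,"az":0},{"hand":0,"tx":0.005,"ty":0,"tz":-0.0035,"ax":0,"ay":0,"az":0},{"hand":0,"tx":0.0045,"ty":0,"tz":-0.003,"ax":0,"ay":0,"az":0},{"hand":0,"tx":0.004,"ty":0,"tz":-0.0026,"ax":0,"ay":0,"az":0},{"hand":0,"tx":0.0025,"ty":0,"tz":-0.0016,"ax":0,"ay":0,"az":0},{"hand":0,"tx":0.0018,"ty":0,"tz":-0.0011,"ax":0,"ay":0,"az":0},{"hand":0,"tx":0.0014,"ty":0,"tz":-0.0008,"ax":0,"ay":0,"az":0},{"hand":0,"tx":0.0009,"ty":0,"tz":-0.0005,"ax":0,"ay":0,"az":0},{"hand":0,"tx":0,"ty":0,"tz":0,"ax":0,"ay":0,"az":0}]' |grep force
python3 -c "
from h import *
cov()"
for i in 1 2 3; do python3 -m handwheel '[{"hand":0,"tx":0.0009,"ty":0,"tz":-0.0005,"ax":0,"ay":0,"az":0},{"hand":0,"tx":0.0009,"ty":0,"tz":-0.0005,"ax":0,"ay":0,"az":0},{"hand":0,"tx":0,"ty":0,"tz":0,"ax":0,"ay":0,"az":0}]' | egrep 'tcp|wrist'; done
```

```text
wrist_force: [-2.7, 14.1, -1.3]
[-218.4    2.2   10. ] 218.6 0.046 [-2.7 14.1 -1.3] 0.009835680506007338
tcp_pos: [0.3653, 0.0392, 0.2658]
wrist_force: [-3.8, 17.2, -0.1]
tcp_pos: [0.3653, 0.0391, 0.2637]
wrist_force: [-5.2, -2.8, 0.5]
tcp_pos: [0.3653, 0.0392, 0.2634]
wrist_force: [-13.1, 0.9, 9.4]
```

```bash
for i in 1 2; do python3 -m handwheel '[{"hand":0,"tx":0.0009,"ty":0,"tz":-0.0005,"ax":0,"ay":0,"az":0},{"hand":0,"tx":0.0005,"ty":0,"tz":-0.0003,"ax":0,"ay":0,"az":0},{"hand":0,"tx":0,"ty":0,"tz":0,"ax":0,"ay":0,"az":0}]' | egrep 'tcp|wrist'; done
python3 -m handwheel '[{"hand":0.5,"tx":0,"ty":0,"tz":0,"ax":0,"ay":0,"az":0},{"hand":0.5,"tx":0,"ty":0,"tz":0,"ax":0,"ay":0,"az":0},{"hand":0.5,"tx":0,"ty":0,"tz":0,"ax":0,"ay":0,"az":0},{"hand":0.5,"tx":-0.02,"ty":0,"tz":0,"ax":0,"ay":0,"az":0},{"hand":0.5,"tx":-0.045,"ty":0,"tz":0,"ax":0,"ay":0,"az":0},{"hand":0.5,"tx":-0.045,"ty":0,"tz":0,"ax":0,"ay":0,"az":0},{"hand":0.5,"tx":-0.03,"ty":0,"tz":0,"ax":0,"ay":0,"az":0},{"hand":0.5,"tx":0,"ty":0,"tz":0,"ax":0,"ay":0,"az":0}]'
python3 -c "
from h import *
for n in ('top','scene'):
    c=read_camera(n);P=cloud(c);f=c['frame'].astype(int);S=st(P.reshape(-1,3)).reshape(P.shape)
    m=(f.max(2)<70)&(abs(S[...,0]+112)<9)&(abs(S[...,1])<32)&(S[...,2]>100)&(S[...,2]<150)
    e=(abs(S[...,0]-13)<70)&(abs(S[...,1])<85)&(abs(S[...,2]-123)<12);q=S[e]
    print(n,'bar top',np.median(S[m],0).round(1),m.sum(),'plate slope x',np.polyfit(q[:,0],q[:,2],1))"
```

```text
tcp_pos: [0.3652, 0.0393, 0.2631]
wrist_force: [-19.9, 14.8, 17.6]
tcp_pos: [0.3652, 0.0393, 0.2629]
wrist_force: [-27.3, 18.7, 24.5]
clock: 54.6
tcp_pos: [0.2982, 0.0417, 0.3858]
orientation: [0.03, 1.055, -0.054]
wrist_force: [1.0, 0.2, 0.5]
finger_gap: 0.0423
top bar top [-110.3    0.4  127. ] 181 plate slope x [2.01038170e-03 1.23165109e+02]
scene bar top [-115.2   -1.   125.6] 97 plate slope x [1.90613065e-03 1.23309359e+02]
```

```bash
python3 -c "
from bench import *
print(sign_off())"
```

```text
the job is handed in; nothing more can be done
None
```

I did the whole job in the order asked and handed it in at about 55 s of the 210 s allowed.

**What I did:** The desk held one part, a brass bushing. I put it in the sieve, lowered the cover to its stop, shook the sieve by its handle and raised the cover to its upper stop. I then tipped the sieve to about 1.39 rad, let it back down level and lowered the cover again.

**Last checks:**
- **Small rings:** All three are in the catch box. Two lie on its floor, seen in both cameras. The third stands on edge in the rear corner; I saw that one only in the top view, as a small depth patch of 14 pixels.
- **Large parts:** The sieve was empty after tipping, by depth and by eye. The bin holds both bushings. The knob is under one of them: its grey top shows through the bore at about 24 mm, and that bushing's top is at about 51 mm, against a bin height of 52 mm.
- **Sieve and cover:** The sieve's handle was back at its level height. The cover is down, with its plate level to 0.002 rad and the top of its bar at 126–127 mm, where 128 mm was expected. The robot is clear of everything.

**Less than perfect:**
- The bushing came down leaning near the ramp when I placed it.
- One burst of shaking was rough and tipped both bushings on their sides, but every large part still came out into the bin.
- Wrist force reached 54 N at the cover's upper stop, and about 25 N down on the stop at each lowering.

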